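Put away the colour-coded mixing jugs after the paint class

ROBOT

A 7-joint arm with a two-finger parallel gripper is mounted at the origin on the work surface. World frame = base frame: x ahead of the robot, y to its left, z up, the work surface at z = 0. Lengths are in m, angles in rad, forces in N, time in s.
With the tool pointing down it reaches from about 0.4 to 0.85 m from the base axis. Payload 10.4 kg.
Tool frame: the origin (TCP) lies midway between the tips of the shut fingers; the grasp point (between the pads) lies 19 mm behind it; x points along the fingers, y is the direction in which the jaws open and shut, and the axes are right-handed (so a half turn about x gives the same grasp; the last joint's range is limited). The gripper opens to 87 mm and grips with 3 to 60 N. Pads are 19 mm wide; open, the fingers measure 117 mm over their backs; the gripper's body (75 mm by 190 mm) begins 51 mm behind the grasp point.
Start: joints at [1.174, 0.332, -0.065, 1.46, 0.022, 1.35, -0.088], TCP at [0.228, -0.582, 0.223] pointing down, gripper open.
Joint ranges: [-2.6, 2.6], [-0.5, 2.12], [-1.47, 1.34], [0.16, 2.42], [-1.27, 4.41], [0.06, 2.06], [-2.6, 2.6]. Speed limits (rad/s): [2.22, 2.22, 2.79, 2.79, 3.14, 3.14, 3.14].

INTERFACE

Orientations are given as a unit quaternion [x, y, z, w].
In Python, from bench import r gives the robot as it stands.
- The arm moves only by the shell command python3 -m jog 'ROWS' [OPENING] [FORCE]. ROWS is JSON, a list of rows, each an object with "slide": the shift along the tool's x, y, z in cm, a list of three; "roll": the turn about the tool's x in degrees. A call has 1 to 5 rows; each row is the pose to reach, as a shift and turn from the pose measured when the call began, along the tool's axes at that moment; what a row does not reach only later rows make up. A row lasts 1/12 s, in which the tool goes at most 41.7 mm and 7.16 degrees, less where a joint would pass 70% of its speed; a pose out of reach is approached as far as the arm can. A call with a gripper value outside its range is refused whole. OPENING is the closure, from 0 (fully open) to 1 (shut), set as the call begins (- or left out, the last holds). The fingers move at their own pace and stop on an object; FORCE is the grip in N (left out, the last holds). Time passes only in rows, so rows that repeat a pose let the fingers close. It gives the time, the measured TCP pose, the force and the opening at its end, in the units of the state.
- r.read_state(): the state, without advancing time (a new reading comes with each control period).
- r.camera(name): name is "side" or "top" or "wrist"; returns the picture (400x640x3 uint8, red, green, blue); there is no depth.
- r.camera_info(name): a dict with "intrinsics" (3x3 intrinsics, pixels), "R" (3x3) and "t" (3): a world point X has camera coordinates R X + t; the wrist camera has in their place "hand_eye" (4x4, takes a point from camera to tool coordinates, whose origin is the TCP and whose axes are the tool frame's). Camera axes: x right, y down, z forward; pixel columns grow to the right and rows downward; lengths in m; the calibration is good to about 2 mm. A picture is of the moment at which its call begins: read the wrist's pose just before it. camera_info takes no time and is no camera call.
- r.close_job(): hands the job in, once; it reports no verdict.
The state is a dict: "time": time; "joint_positions": joint angles; "joint_vel": joint speeds; "joint_torque": joint torques, N m; "ee_pos": TCP position; "eef_rot": TCP orientation; "ft_force": force on the tool from outside, world axes, zero at the start; "torque": the same for the moment, N m; "width": finger opening in m.
Only numpy, scipy, OpenCV 4.12 (cv2) and the standard library are available. Lean on these libraries where they do the work, as an engineer would, in place of code of your own. Each camera call takes 0.05 s, during which the arm holds its last target.

TASK

Clear away the red and the blue mixing jugs: stand each colour on the tray with the rim of its own colour, the larger jug flat on the tray floor and the smaller one nested right down inside it, upright, with the two handles about a quarter turn apart so that they clear each other. Set each jug down rather than dropping it, do not tip any over, and leave the white jug, the paint tin and the brush pot where they are.

Things in the scene. Friction and masses are not known exactly. Their poses are not given: they have to be found in the camera images.
- large_red_jug: larger red mixing jug, upright, open, plastic 0.14 kg; mm: height 80, outside dia 76 foot, 96 rim, wall 3, raised inner floor 12 above underside. Hook handle at -x: level arm 12 wide, 8 thick, top flush with rim, out to 92 from axis (pinch it across, 70 from axis); its end hangs down to 28 above underside. Origin: centre of underside, z up.
- small_red_jug: narrower red mixing jug, upright, 0.09 kg; mm: height 80, outside dia 60 foot, 76 rim. Fits on the larger one's inner floor with 6 play all round, handle arm 4 over its rim; handles in line would jam. Hook handle at -x: level arm 12 wide, 8 thick, top flush with rim, out to 92 from axis (pinch it across, 70 from axis); its end hangs down to 28 above underside. Origin: centre of underside.
- large_blue_jug: larger blue mixing jug, upright, open, plastic 0.14 kg; mm: height 80, outside dia 76 foot, 96 rim, wall 3, raised inner floor 12 above underside. Hook handle at -x: level arm 12 wide, 8 thick, top flush with rim, out to 92 from axis (pinch it across, 70 from axis); its end hangs down to 28 above underside. Origin: centre of underside, z up.
- small_blue_jug: narrower blue mixing jug, upright, 0.09 kg; mm: height 80, outside dia 60 foot, 76 rim. Fits on the larger one's inner floor with 6 play all round, handle arm 4 over its rim; handles in line would jam. Hook handle at -x: level arm 12 wide, 8 thick, top flush with rim, out to 92 from axis (pinch it across, 70 from axis); its end hangs down to 28 above underside. Origin: centre of underside.
- red_tray: shallow square tray with a white floor and a broad red rim, fixed on the table: 200 by 200 mm over the rim, 14 mm high, white floor 172 by 172 mm, 4 mm above the table. Origin: centre of its underside; x and y along its sides, z up.
- blue_tray: shallow square tray with a white floor and a broad blue rim, fixed on the table: 200 by 200 mm over the rim, 14 mm high, white floor 172 by 172 mm, 4 mm above the table. Origin: centre of its underside; x and y along its sides, z up.
- white_jug: a white plastic jug still in use, to be left where it stands; same shape and size as the smaller coloured jugs (80 mm high, 76 mm across the rim, handle at -x reaching 92 mm from the axis). Origin: centre of the underside.
- paint_tin: a closed dark paint tin with a pink spot on its lid, 79 mm in diameter, 99 mm high, to be left alone. Origin: centre of the underside.
- brush_pot: a turquoise pot, 78 mm in diameter and 85 mm high, holding three upright brushes that reach up to 185 mm, to be left alone. Origin: centre of the underside.

How it is judged:
By the outcome, as a careful person would: the job done as asked, in the order asked, and still so for the second after the job is handed in, with the robot touching nothing.
It also fails if it takes over 120 s, if anything falls off the work surface, if the arm or the gripper's body presses on something with over 40 N, if the wrist force passes 120 N, or if a joint passes its speed limit or range.

## Working session

There is one attempt and no reset: what is moved stays moved. The work goes in short steps, Python scripts to look and compute and a shell command to move; the robot and the scene stay as the last step left them, time stands still between calls to the robot, and variables do not carry over. Pictures are saved under pics/ and viewed, and the job is handed in when it is done.

```bash
ls; mkdir -p pics; python3 - <<'E'
from bench import r
import cv2
print(r.read_state())
for n in ["side","top","wrist"]:
    im=r.camera(n); cv2.imwrite(f"pics/a_{n}.png",im[:,:,::-1])
    print(n,r.camera_info(n))
E
```

```text
pics
{'time': 0.0, 'joint_positions': array([ 1.17439046,  0.33288402, -0.06471928,  1.46091572,  0.02162283,
        1.34988576, -0.08850261]), 'joint_vel': array([ 0.00052293,  0.00139651,  0.00019924,  0.0008938 ,  0.00027944,
       -0.00096317, -0.00190584]), 'joint_torque': array([-1.23788464e-03, -6.23251891e+01,  2.37160519e-02, -3.89902639e+01,
       -6.13794895e-02,  3.97442293e-02,  1.23721024e-04]), 'ee_pos': array([ 0.22808887, -0.58149443,  0.22175862]), 'eef_rot': array([-0.69467019, -0.13188558,  0.6949083 , -0.13092734]), 'ft_force': array([-0.21407109,  0.183699  , -0.53763234]), 'torque': array([ 0.01464766,  0.0030756 , -0.02225633]), 'width': 0.08743741103833357}
side {'intrinsics': array([[417.54035255,   0.        , 322.10061892],
       [  0.        , 417.54035255, 195.43069354],
       [  0.        ,   0.        ,   1.        ]]), 'R': array([[-0.79796683, -0.60268144, -0.00490125],
       [-0.42844467,  0.57295452, -0.69868325],
       [ 0.42389162, -0.55542614, -0.71541435]]), 't': array([0.44235412, 0.28031422, 0.80259141])}
top {'intrinsics': array([[365
[... 177 characters left out ...]
6229,  0.00318107],
       [-0.97880688, -0.0258996 , -0.20314108],
       [ 0.20315487,  0.0021256 , -0.97914431]]), 't': array([-0.02606237,  0.56356686,  0.87332585])}
wrist {'intrinsics': array([[288.52874386,   0.        , 316.74081632],
       [  0.        , 288.52874386, 195.47230963],
       [  0.        ,   0.        ,   1.        ]]), 'hand_eye': array([[-8.38577481e-05, -2.63190121e-01,  9.64743983e-01,
        -1.61672857e-01],
       [ 9.99999928e-01,  3.34138094e-04,  1.78077905e-04,
         5.36450061e-06],
       [-3.69226061e-04,  9.64743929e-01,  2.63190074e-01,
        -7.13150446e-02],
       [ 0.00000000e+00,  0.00000000e+00,  0.00000000e+00,
         1.00000000e+00]])}
```

View pics/a_top.png

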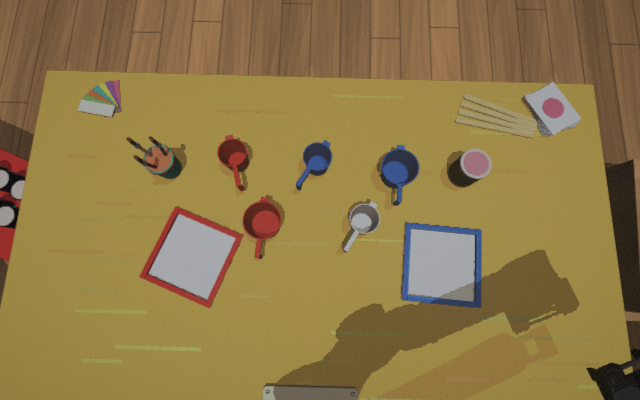

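View pics/a_side.png

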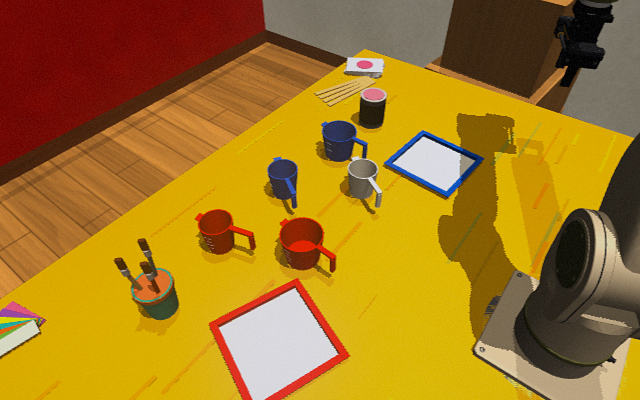

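View pics/a_wrist.png

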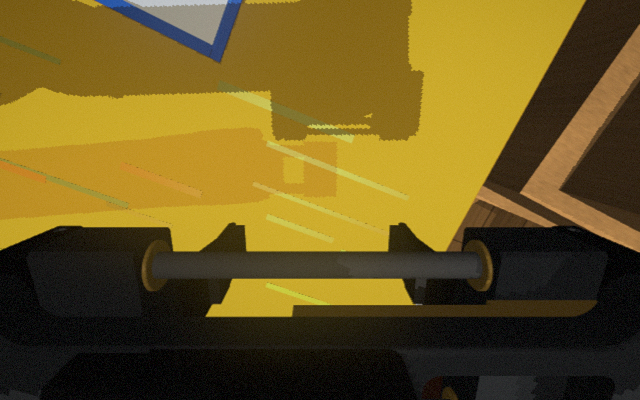

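```bash
cat > h.py <<'E'
import numpy as np, cv2
from bench import r
def ray(n,uv):
    i=r.camera_info(n);K=i["intrinsics"];R=i["R"];t=i["t"]
    uv=np.atleast_2d(np.float64(uv)); d=np.c_[uv,np.ones(len(uv))]@np.linalg.inv(K).T@R
    return -R.T@t,d
def onz(n,uv,z):
    c,d=ray(n,uv); return c+d*((z-c[2])/d[:,2])[:,None]
def proj(n,X):
    i=r.camera_info(n); p=(np.atleast_2d(X)@i["R"].T+i["t"])@i["intrinsics"].T
    return p[:,:2]/p[:,2:]
def masks(im):
    h=cv2.cvtColor(im,cv2.COLOR_RGB2HSV).astype(int);H,S,V=h[...,0],h[...,1],h[...,2]
    red=((H<6)|(H>172))&(S>150)&(V>50)
    blue=(H>105)&(H<130)&(S>110)&(V>40)
    return {"red":red.astype(np.uint8),"blue":blue.astype(np.uint8)}
def comps(m,amin=80):
    n,l,s,c=cv2.connectedComponentsWithStats(m)
    return [(l==k).astype(np.uint8) for k in range(1,n) if s[k,4]>amin]
E
python3 - <<'E'
from h import *
for n in ["top","side"]:
    im=cv2.imread(f"pics/a_{n}.png")[:,:,::-1]
    print(n,"cam",ray(n,[0,0])[0])
    for c,m in masks(im).items():
        for k in comps(m):
            x,y,w,h=cv2.boundingRect(k); print(c,x,y,w,h,k.sum())
im=cv2.imread("pics/a_top.png")
cv2.imwrite("pics/a_topz.png",cv2.resize(im[120:280,205:435],None,fx=3.4,fy=3.4,interpolation=cv2.INTER_CUBIC))
E
```

```text
top cam [ 0.37487491 -0.01331376  0.96967852]
red 218 135 29 52 527
red 0 148 28 29 466
red 0 190 20 17 147
red 243 197 38 61 1053
red 140 207 102 101 1404
red 0 226 15 35 399
blue 296 155 34 31 342
blue 382 161 29 42 558
blue 402 223 79 84 1341
side cam [0.13287128 0.55177156 0.77220436]
red 0 0 265 166 26024
red 228 224 25 12 93
red 288 240 47 19 327
red 209 279 140 121 2490
blue 322 121 45 37 459
blue 384 131 100 66 1075
blue 268 157 29 37 186
```

View pics/a_topz.png

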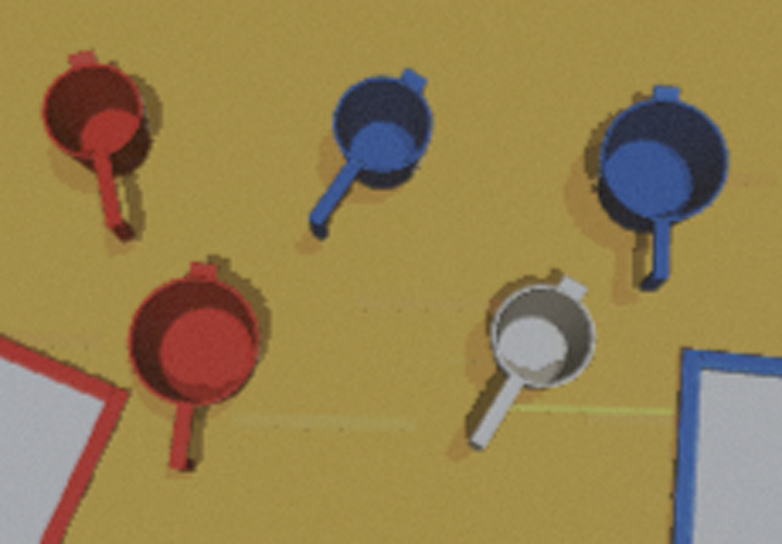

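```bash
cat >> h.py <<'E'
from scipy.optimize import least_squares
def loose(im):
    h=cv2.cvtColor(cv2.GaussianBlur(im,(3,3),0),cv2.COLOR_RGB2HSV).astype(int);H,S,V=h[...,0],h[...,1],h[...,2]
    return {"red":(((H<9)|(H>170))&(S>90)&(V>15)).astype(np.uint8),"blue":((H>95)&(H<135)&(S>50)&(V>15)).astype(np.uint8)}
def rimfit(P,R,c0):
    f=lambda c:np.hypot(P[:,0]-c[0],P[:,1]-c[1])-R
    s=least_squares(f,c0,loss="soft_l1",f_scale=.0008); return s.x,np.abs(f(s.x))
E
python3 - <<'E'
from h import *
im=cv2.imread("pics/a_top.png")[:,:,::-1]
L=loose(im)
out=im.copy()
seeds={"small_red":("red",(234,150),.038),"large_red":("red",(262,219),.048),"small_blue":("blue",(317,156),.038),"large_blue":("blue",(400,168),.048)}
for n,(c,s,R) in seeds.items():
    for k in comps(cv2.morphologyEx(L[c],cv2.MORPH_CLOSE,np.ones((3,3)))):
        if k[s[1],s[0]]:
            cn=max(cv2.findContours(k,cv2.RETR_EXTERNAL,cv2.CHAIN_APPROX_NONE)[0],key=cv2.contourArea)[:,0]
            W=onz("top",cn,.08)[:,:2]; c0=onz("top",s,.08)[0,:2]
            up=W[(W[:,0]>c0[0]-.015)&(np.hypot(*(W-c0).T)<R+.02)]
            x,e=rimfit(up,R,c0)
            d=np.hypot(*(W-x).T); far=W[d>.065]  # handle
            a=far.mean(0)-x
            sp=W[(d>R+.004)&((W-x)@a<0)]
            b=sp.mean(0)-x if len(sp) else [0,0]
            print(n,x.round(4),"inl",(e<.0015).mean().round(2),"R",np.hypot(*x).round(3),"handle",np.degrees(np.arctan2(a[1],a[0])).round(1),"spout opp",np.degrees(np.arctan2(-b[1],-b[0])).round(1),"max",d.max().round(4))
            for p in cn: out[p[1],p[0]]=(0,255,0)
            th=np.linspace(0,6.28,60); 
            for p in proj("top",np.c_[x[0]+R*np.cos(th),x[1]+R*np.sin(th),0*th+.08]): out[int(round(p[1])),int(round(p[0]))]=(255,255,0)
for c,s in (("red",(193,257)),("blue",(443,265))):
    for k in comps(masks(im)[c],900):
        if cv2.boundingRect(k)[2]>70:
            cn=cv2.findContours(k,cv2.RETR_EXTERNAL,cv2.CHAIN_APPROX_NONE)[0]; cn=max(cn,key=cv2.contourArea)[:,0]
            W=onz("top",cn,.014)[:,:2].astype(np.float32); rc=cv2.minAreaRect(W*1000); print(c,"tray",rc)
            print(cv2.boxPoints(rc).round(0).tolist())
cv2.imwrite("pics/a_fit.png",cv2.resize(out[120:280,205:435],None,fx=3.4,fy=3.4,interpolation=cv2.INTER_NEAREST)[:,:,::-1])
E
```

```text
small_red [0.6803 0.2162] inl 0.49 R 0.714 handle -163.8 spout opp -166.4 max 0.1003
large_red [0.5071 0.1288] inl 0.43 R 0.523 handle 175.6 spout opp 177.0 max 0.0893
small_blue [ 0.6759 -0.0047] inl 0.45 R 0.676 handle 146.9 spout opp 150.6 max 0.0941
large_blue [ 0.6533 -0.2136] inl 0.44 R 0.687 handle 176.9 spout opp 176.4 max 0.0937
red tray ((421.2641296386719, 315.94000244140625), (198.84149169921875, 198.29934692382812), 68.60324096679688)
[[293.0, 260.0], [477.0, 187.0], [550.0, 372.0], [365.0, 445.0]]
blue tray ((416.42852783203125, -332.6681823730469), (196.89402770996094, 198.27566528320312), 85.79315185546875)
[[310.0, -424.0], [508.0, -438.0], [523.0, -242.0], [325.0, -227.0]]
```

View pics/a_fit.png

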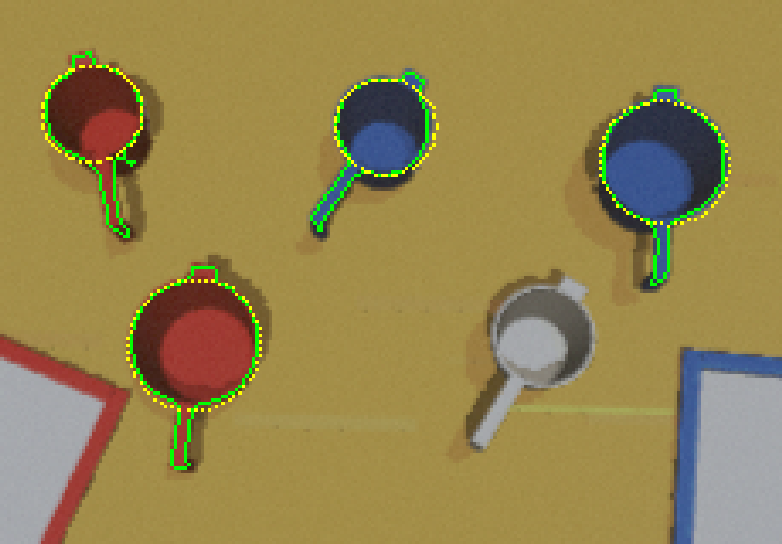

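```bash
cat >> h.py <<'E'
from scipy.spatial.transform import Rotation as Ro
def pose():
    s=r.read_state(); return np.array(s["ee_pos"]),Ro.from_quat(s["eef_rot"]),s
def need(xy,z,hang=None,flip=0):
    """slide (cm) & roll (deg) to put TCP at xy,z with handle direction hang (deg) along the tool z axis (+flip)"""
    p,R,s=pose(); M=R.as_matrix(); D=M.T@(np.r_[xy,z]-p)*100
    tz=np.degrees(np.arctan2(M[1,2],M[0,2])); roll=0
    if hang is not None: roll=-((hang+flip-tz+180)%360-180)   # x down: +roll = clockwise seen from above
    print("t",round(s["time"],2),"tcp",p.round(4),"tz ang",tz.round(1),"xaxis",M[:,0].round(3),"slide",D.round(2),"roll",np.round(roll,1),"j7",s["joint_positions"][6].round(2),"w",round(s["width"],4),"F",np.round(s["ft_force"],1))
def hp(c,a,d=.07): a=np.radians(a); return np.array(c)+d*np.array([np.cos(a),np.sin(a)])
E
python3 - <<'E'
from h import *
need(hp((.5071,.1288),176.3),.2,176.3); print(hp((.5071,.1288),176.3))
print("white",onz("top",[[364,219]],.08),onz("top",[[349,247]],.08),"pot",onz("top",[160,158],.085),"brush tops",onz("top",[[132,142],[153,139],[141,160]],.185))
E
```

```text
t 0.15 tcp [ 0.2281 -0.5816  0.2219] tz ang -158.6 xaxis [-0.     0.001 -1.   ] slide [  2.26 -58.91 -45.58] roll 25.1 j7 -0.09 w 0.0869 F [-0.3 -0.2  0.4]
[0.43724591 0.13331726]
white [[ 0.51781969 -0.12291292  0.08      ]] [[ 0.44813443 -0.08656855  0.08      ]] pot [[0.65976058 0.39479382 0.085     ]] brush tops [[0.66374935 0.41639501 0.185     ]
 [0.67221896 0.36970654 0.185     ]
 [0.62172725 0.39069539 0.185     ]]
```

```bash
python3 -m jog '[{"slide":[0,-2.7,-2.1],"roll":-7},{"slide":[0,-5.4,-4.2],"roll":-14},{"slide":[0,-8.1,-6.3],"roll":-21},{"slide":[0,-10.8,-8.4],"roll":-28},{"slide":[0,-13.5,-10.5],"roll":-35}]' 0
python3 - <<'E'
from h import *
need(hp((.5071,.1288),176.3),.2,176.3,180)
E
```

```text
time: 0.57
ee_pos: [0.2767, -0.4158, 0.2218]
eef_rot: [-0.622, -0.337, 0.622, -0.336]
ft_force: [0.2, 0.1, 0.8]
width: 0.0871
t 0.57 tcp [ 0.2767 -0.4158  0.2218] tz ang -123.2 xaxis [-0.001  0.001 -1.   ] slide [  2.23 -16.67 -54.73] roll -119.5 j7 0.3 w 0.0871 F [0.2 0.1 0.8]
```

```bash
python3 -m jog '[{"slide":[0,-1,-3.2],"roll":-7},{"slide":[0,-2,-6.4],"roll":-14},{"slide":[0,-3,-9.6],"roll":-21},{"slide":[0,-4,-12.8],"roll":-28},{"slide":[0,-5,-16],"roll":-35}]' 
python3 - <<'E'
from h import *
need(hp((.5071,.1288),176.3),.2,176.3,180)
E
```

```text
time: 0.98
ee_pos: [0.3225, -0.253, 0.2218]
eef_rot: [0.491, 0.51, -0.491, 0.509]
ft_force: [0.8, -0.9, 1.0]
width: 0.0869
t 0.98 tcp [ 0.3225 -0.253   0.2218] tz ang -87.9 xaxis [-0.001  0.001 -1.   ] slide [  2.2   12.88 -38.19] roll -84.2 j7 0.64 w 0.0869 F [ 0.8 -0.9  1. ]
```

```bash
python3 -m jog '[{"slide":[0,1.1,-3.2],"roll":-7},{"slide":[0,2.2,-6.4],"roll":-14},{"slide":[0,3.3,-9.6],"roll":-21},{"slide":[0,4.4,-12.8],"roll":-28},{"slide":[0,5.5,-16],"roll":-35}]' 
python3 - <<'E'
from h import *
need(hp((.5071,.1288),176.3),.2,176.3,180)
E
```

```text
time: 1.4
ee_pos: [0.3716, -0.0894, 0.2219]
eef_rot: [0.313, 0.634, -0.313, 0.634]
ft_force: [1.3, -0.1, -0.4]
width: 0.0872
t 1.4 tcp [ 0.3716 -0.0894  0.2219] tz ang -52.6 xaxis [-0.001  0.    -1.   ] slide [  2.19  18.75 -13.7 ] roll -48.9 j7 0.9 w 0.0872 F [ 1.3 -0.1 -0.4]
```

```bash
python3 -m jog '[{"slide":[0,2.7,-2],"roll":-7},{"slide":[0,5.4,-4],"roll":-14},{"slide":[0,8,-6],"roll":-21},{"slide":[0,10.7,-8],"roll":-28},{"slide":[0,13.4,-10],"roll":-35}]' 0.4
python3 - <<'E'
from h import *
need(hp((.5071,.1288),176.3),.2,176.3,180)
E
```

```text
time: 1.82
ee_pos: [0.4172, 0.0731, 0.222]
eef_rot: [0.106, 0.699, -0.106, 0.699]
ft_force: [0.8, 0.2, -0.1]
width: 0.0616
t 1.82 tcp [0.4172 0.0731 0.222 ] tz ang -17.2 xaxis [-0. -0. -1.] slide [2.2  6.35 0.13] roll -13.5 j7 1.08 w 0.0616 F [ 0.8  0.2 -0.1]
```

```bash
python3 -m jog '[{"slide":[0,3.5,0.1],"roll":-6.8},{"slide":[0,6.3,0.1],"roll":-13.5},{"slide":[2.0,6.3,0.1],"roll":-13.5},{"slide":[4.0,6.3,0.1],"roll":-13.5},{"slide":[4.0,6.3,0.1],"roll":-13.5}]' 
python3 - <<'E'
from h import *
need(hp((.5071,.1288),176.3),.057,176.3,180)
im=r.camera("wrist"); cv2.imwrite("pics/b_w.png",im[:,:,::-1])
E
```

```text
time: 2.23
ee_pos: [0.4349, 0.1327, 0.1788]
eef_rot: [0.022, 0.709, -0.023, 0.705]
ft_force: [-1.0, -0.6, -1.1]
width: 0.0527
t 2.23 tcp [0.4349 0.1327 0.1788] tz ang -3.7 xaxis [-0.005 -0.    -1.   ] slide [12.18  0.08  0.29] roll 0.0 j7 1.1 w 0.0527 F [-1.  -0.6 -1.1]
```

View pics/b_w.png

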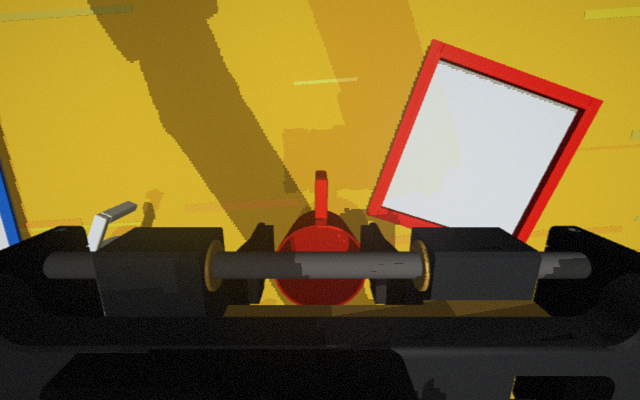

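```bash
cat >> h.py <<'E'
def whandle(col,fn,z=.08):
    """wrist view: centreline of the handle of colour col, cast to z, in tool y,z (mm)"""
    p,R,s=pose(); im=r.camera("wrist"); cv2.imwrite(fn,im[:,:,::-1])
    i=r.camera_info("wrist");H=i["hand_eye"];K=i["intrinsics"];m=masks(im)[col]
    for v in range(140,226,8):
        u=np.flatnonzero(m[v,230:410])+230
        if len(u)==0: continue
        seg=max(np.split(u,np.flatnonzero(np.diff(u)>2)+1),key=len)
        out=[]
        for x in (seg[0],(seg[0]+seg[-1])/2,seg[-1]):
            d=R.as_matrix()@H[:3,:3]@np.linalg.inv(K)@[x,v,1]; c=p+R.as_matrix()@H[:3,3]
            X=c+d*(z-c[2])/d[2]; q=R.inv().apply(X-p)*1000; out.append(q[1:].round(1).tolist())
        print(v,"width",round(out[2][0]-out[0][0],1),"y,z mid",out[1],"world",X.round(3)[:2])
E
python3 - <<'E'
from h import *
whandle("red","pics/b_w2.png")
need(hp((.5071,.1288),176.3),.057,176.3,180)
E
```

```text
140 width 9.8 y,z mid [73.9, -52.3] world [0.388 0.215]
148 width 9.9 y,z mid [71.7, -45.2] world [0.395 0.212]
156 width 10.9 y,z mid [69.1, -38.0] world [0.402 0.209]
164 width 11.0 y,z mid [66.8, -30.7] world [0.409 0.207]
172 width 11.1 y,z mid [64.6, -23.3] world [0.416 0.204]
180 width 10.2 y,z mid [61.8, -15.7] world [0.424 0.2  ]
188 width 10.3 y,z mid [59.4, -8.1] world [0.431 0.198]
196 width 10.4 y,z mid [57.1, -0.3] world [0.439 0.195]
204 width 10.5 y,z mid [54.6, 7.6] world [0.447 0.192]
212 width 33.5 y,z mid [64.6, 15.6] world [0.456 0.213]
220 width 18.4 y,z mid [79.6, 23.7] world [0.465 0.22 ]
t 2.33 tcp [0.4364 0.1327 0.182 ] tz ang -3.7 xaxis [-0.002 -0.    -1.   ] slide [12.5   0.07  0.1 ] roll -0.0 j7 1.1 w 0.0521 F [ 0.4 -0.3  0.5]
```

```bash
sed -i 's/m\[v,230:410\])+230/m[v,280:355])+280/' h.py
python3 - <<'E'
from h import *
whandle("red","pics/b_w3.png")
E
```

```text
180 width 9.3 y,z mid [3.7, -15.4] world [0.421 0.142]
188 width 9.4 y,z mid [3.8, -7.7] world [0.429 0.142]
196 width 8.5 y,z mid [3.3, 0.1] world [0.437 0.14 ]
204 width 8.6 y,z mid [3.4, 8.0] world [0.445 0.14 ]
212 width 9.6 y,z mid [2.9, 16.0] world [0.453 0.139]
220 width 9.7 y,z mid [2.9, 24.2] world [0.461 0.139]
```

```bash
python3 -m jog '[{"slide":[3.5,0.25,0.1]},{"slide":[7,0.25,0.1]},{"slide":[10,0.25,0.1]},{"slide":[12.0,0.25,0.1]},{"slide":[12.5,0.25,0.1]}]' 
python3 -m jog '[{"slide":[0,0,0]},{"slide":[0,0,0]}]'
python3 - <<'E'
from h import *
need(hp((.5071,.1288),176.3),.057,176.3,180)
whandle("red","pics/b_w4.png")
E
```

```text
t 2.38 tcp [0.437  0.1328 0.1827] tz ang -3.8 xaxis [-0. -0. -1.] slide [12.57  0.06  0.03] roll -0.1 j7 1.1 w 0.0522 F [0.1 0.1 0.3]
180 width 8.4 y,z mid [3.3, -15.3] world [0.422 0.141]
188 width 8.4 y,z mid [3.3, -7.6] world [0.43  0.141]
196 width 8.5 y,z mid [3.3, 0.3] world [0.438 0.14 ]
204 width 8.6 y,z mid [3.4, 8.2] world [0.446 0.14 ]
212 width 9.6 y,z mid [2.9, 16.3] world [0.454 0.139]
220 width 9.7 y,z mid [2.9, 24.5] world [0.462 0.139]invalid input at $[0]: expected keys slide, roll
invalid input at $[0]: expected keys slide, roll
```

View pics/b_w4.png

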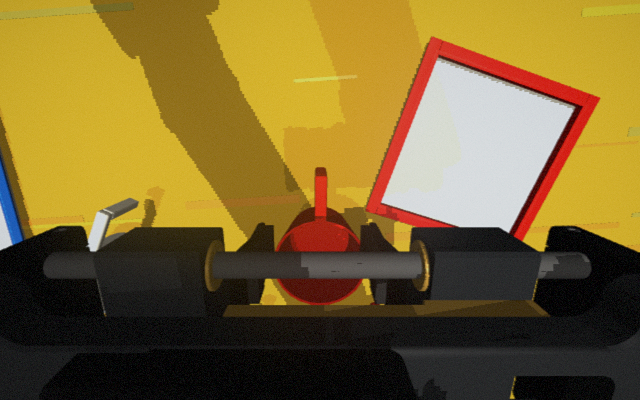

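The handle (col 321, rows 168–222) sits about 3 mm to +y of the jaw centre; descending with that correction.

```bash
python3 -m jog '[{"slide":[3.5,0.25,0.1],"roll":0},{"slide":[7,0.25,0.1],"roll":0},{"slide":[10,0.25,0.1],"roll":0},{"slide":[12.0,0.25,0.1],"roll":0},{"slide":[12.5,0.25,0.1],"roll":0}]' 
python3 -m jog '[{"slide":[0,0,0],"roll":0},{"slide":[0,0,0],"roll":0}]'
python3 - <<'E'
from h import *
need(hp((.5071,.1288),176.3),.057,176.3,180)
whandle("red","pics/b_w5.png")
E
```

```text
time: 2.85
ee_pos: [0.4374, 0.1344, 0.0561]
eef_rot: [0.023, 0.708, -0.024, 0.706]
ft_force: [-1.4, -0.3, -0.9]
width: 0.0524
time: 3.02
ee_pos: [0.4382, 0.1343, 0.0573]
eef_rot: [0.024, 0.707, -0.024, 0.706]
ft_force: [-0.0, -0.7, 0.8]
width: 0.0521
t 3.02 tcp [0.4382 0.1343 0.0573] tz ang -3.8 xaxis [-0.001 -0.    -1.   ] slide [ 0.03 -0.11 -0.09] roll -0.1 j7 0.94 w 0.0521 F [-0.  -0.7  0.8]
220 width 0.0 y,z mid [0.4, -21.6] world [0.417 0.136]
```

View pics/b_w5.png

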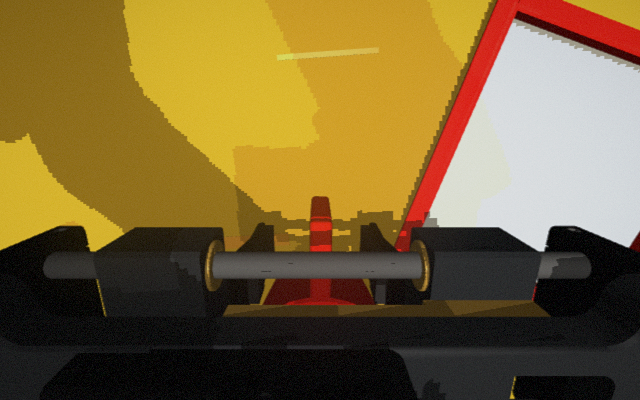

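Handle is centred (col 320) between the fingers (263/376). Close.

```bash
python3 -m jog '[{"slide":[0,0,0],"roll":0},{"slide":[0,0,0],"roll":0},{"slide":[0,0,0],"roll":0},{"slide":[0,0,0],"roll":0},{"slide":[0,0,0],"roll":0}]' 1 45
python3 -m jog '[{"slide":[0,0,0],"roll":0},{"slide":[0,0,0],"roll":0},{"slide":[0,0,0],"roll":0}]'
python3 -m jog '[{"slide":[-0.5,0,0],"roll":0},{"slide":[-1.5,0,0],"roll":0},{"slide":[-3,0,0],"roll":0},{"slide":[-4,0,0],"roll":0},{"slide":[-4,0,0],"roll":0}]'
python3 - <<'E'
from h import *
need(hp((.421,.316),162),.12,162,180)
for n in ["top","side"]:cv2.imwrite(f"pics/c_{n}.png",r.camera(n)[:,:,::-1])
E
```

```text
time: 3.48
ee_pos: [0.4387, 0.1345, 0.058]
eef_rot: [0.024, 0.707, -0.024, 0.707]
ft_force: [-0.3, -1.0, 0.7]
width: 0.0265
time: 3.73
ee_pos: [0.4387, 0.1345, 0.058]
eef_rot: [0.024, 0.707, -0.024, 0.707]
ft_force: [-0.6, -1.0, 1.5]
width: 0.0113
time: 4.15
ee_pos: [0.4401, 0.1349, 0.1004]
eef_rot: [0.024, 0.705, -0.024, 0.708]
ft_force: [0.1, -0.4, -0.7]
width: 0.0112
t 4.15 tcp [0.4401 0.1349 0.1004] tz ang -3.9 xaxis [ 0.004 -0.    -1.   ] slide [-2.   19.65 -9.9 ] roll 14.1 j7 0.99 w 0.0112 F [ 0.1 -0.4 -0.7]
```

View pics/c_side.png

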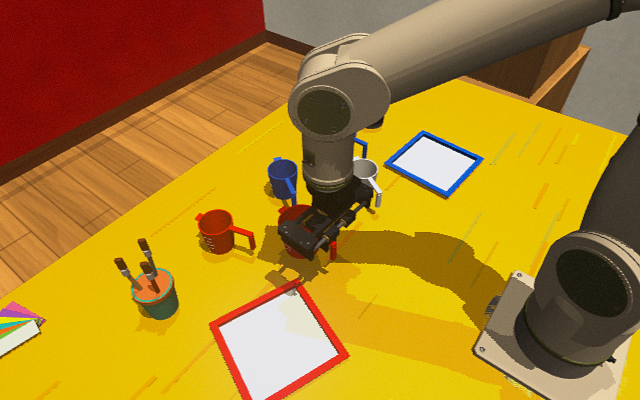

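View pics/c_top.png

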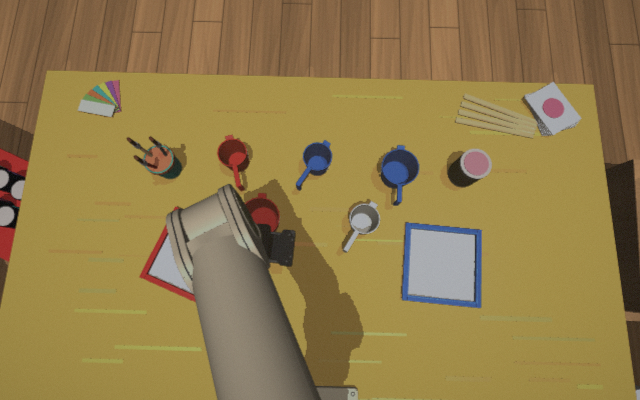

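```bash
python3 -m jog '[{"slide":[-1,3.3,-1.6],"roll":3},{"slide":[-2,6.6,-3.2],"roll":6},{"slide":[-2,9.9,-4.8],"roll":9},{"slide":[-2,13,-6.4],"roll":12},{"slide":[-2,16,-8],"roll":14}]'
python3 -m jog '[{"slide":[0,0,0],"roll":0},{"slide":[0,0,0],"roll":0}]'
python3 - <<'E'
from h import *
need(hp((.421,.316),162),.12,162,180)
print(r.read_state()["joint_positions"].round(2))
for n in ["top","side","wrist"]:cv2.imwrite(f"pics/d_{n}.png",r.camera(n)[:,:,::-1])
E
```

```text
time: 4.67
ee_pos: [0.3689, 0.3006, 0.1177]
eef_rot: [0.111, 0.698, -0.111, 0.699]
ft_force: [0.6, -0.1, -1.1]
width: 0.0112
time: 4.83
ee_pos: [0.3673, 0.3022, 0.1171]
eef_rot: [0.109, 0.699, -0.11, 0.699]
ft_force: [1.1, -0.7, -1.3]
width: 0.0118
t 4.83 tcp [0.3673 0.3022 0.1171] tz ang -17.8 xaxis [ 0.    -0.001 -1.   ] slide [-0.29  2.98 -2.3 ] roll 0.2 j7 0.33 w 0.0118 F [ 1.1 -0.7 -1.3]
[ 0.11  0.21 -0.97  1.93  0.19  1.1   0.33]
```

View pics/d_side.png

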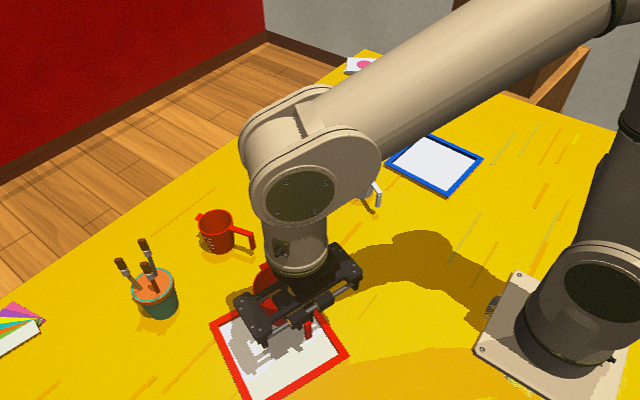

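View pics/d_top.png

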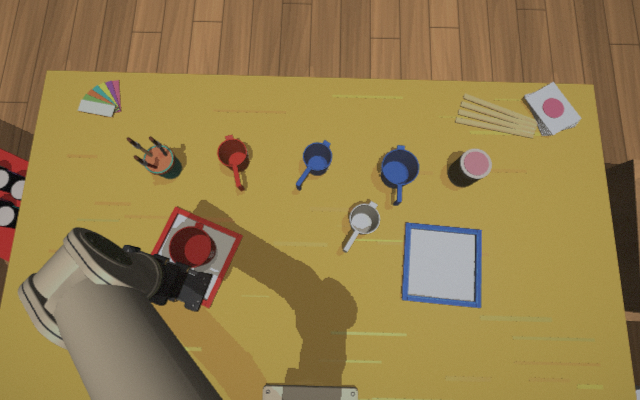

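View pics/d_wrist.png

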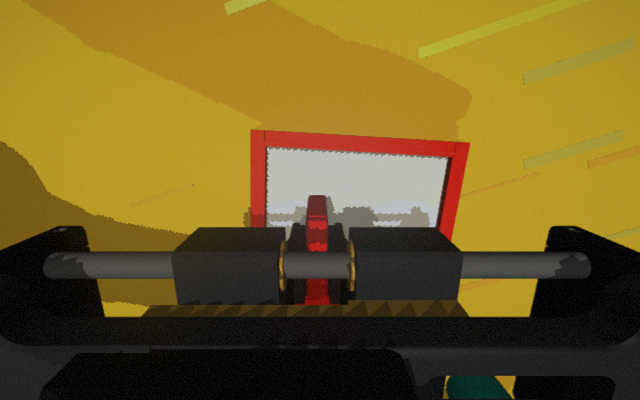

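```bash
python3 - <<'E'
from h import *
im=cv2.imread("pics/d_top.png")[:,:,::-1]
print(onz("top",[[193,249]],.14), proj("top",[.434,.281,.14]))
cv2.imwrite("pics/d_z.png",cv2.resize(im[200:310,130:260],None,fx=5,fy=5,interpolation=cv2.INTER_CUBIC)[:,:,::-1])
im=cv2.imread("pics/d_side.png")
cv2.imwrite("pics/d_sz.png",cv2.resize(im[230:400,200:370],None,fx=3.5,fy=3.5,interpolation=cv2.INTER_CUBIC))
E
```

```text
[[0.4295234  0.27048425 0.14      ]] [[188.54246337 246.88690248]]
```

View pics/d_z.png

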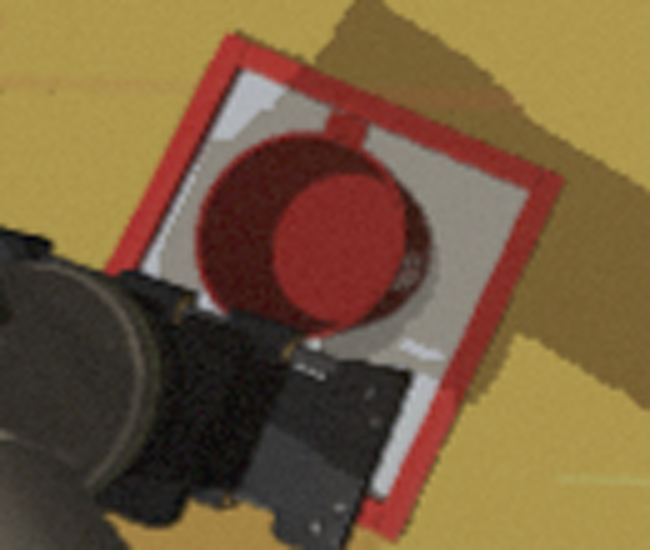

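View pics/d_sz.png

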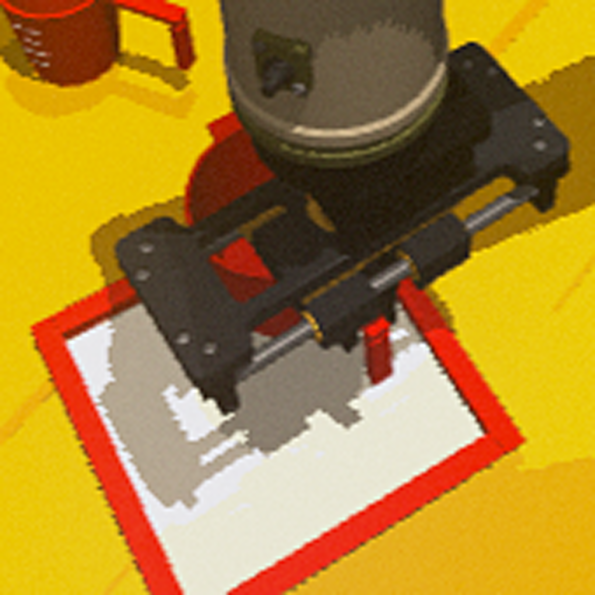

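```bash
python3 -m jog '[{"slide":[0,1.5,-1],"roll":0},{"slide":[0,2.9,-2.0],"roll":0},{"slide":[1.5,2.9,-2.0],"roll":0},{"slide":[3,2.9,-2.0],"roll":0},{"slide":[4.2,2.9,-2.0],"roll":0}]'
python3 -m jog '[{"slide":[0,0,0],"roll":0},{"slide":[0,0,0],"roll":0}]'
python3 - <<'E'
from h import *
need(hp((.421,.316),162),.062,162,180)
print(r.read_state()["joint_positions"].round(2))
E
```

```text
time: 5.4
ee_pos: [0.3602, 0.3315, 0.0739]
eef_rot: [0.111, 0.698, -0.113, 0.699]
ft_force: [1.3, 0.6, -1.7]
width: 0.0112
time: 5.57
ee_pos: [0.3605, 0.3301, 0.0733]
eef_rot: [0.111, 0.698, -0.114, 0.698]
ft_force: [0.8, -0.1, -1.2]
width: 0.0111
t 5.57 tcp [0.3605 0.3301 0.0733] tz ang -18.3 xaxis [-0.001 -0.004 -1.   ] slide [ 1.13  0.53 -0.82] roll -0.3 j7 0.18 w 0.0111 F [ 0.8 -0.1 -1.2]
[ 0.    0.32 -0.94  1.94  0.3   1.03  0.18]
```

```bash
python3 -m jog '[{"slide":[0.4,0,0],"roll":0},{"slide":[0.7,0,0],"roll":0},{"slide":[0.9,0,0],"roll":0},{"slide":[1.0,0,0],"roll":0},{"slide":[1.05,0,0],"roll":0}]'
python3 -m jog '[{"slide":[0.05,0,0],"roll":0},{"slide":[0.1,0,0],"roll":0},{"slide":[0.1,0,0],"roll":0}]'
python3 - <<'E'
from h import *
need(hp((.421,.316),162),.062,162,180)
E
```

```text
time: 5.98
ee_pos: [0.3605, 0.3301, 0.0628]
eef_rot: [0.111, 0.698, -0.114, 0.698]
ft_force: [-0.1, -0.2, -1.1]
width: 0.0114
time: 6.23
ee_pos: [0.3605, 0.3303, 0.062]
eef_rot: [0.111, 0.698, -0.114, 0.698]
ft_force: [-0.5, -1.1, 1.8]
width: 0.0111
t 6.23 tcp [0.3605 0.3303 0.062 ] tz ang -18.3 xaxis [-0.    -0.004 -1.   ] slide [ 0.    0.5  -0.81] roll -0.3 j7 0.17 w 0.0111 F [-0.5 -1.1  1.8]
```

```bash
python3 -m jog '[{"slide":[0.05,0,0],"roll":0},{"slide":[0.05,0,0],"roll":0}]'
python3 -m jog '[{"slide":[0,0,0],"roll":0},{"slide":[0,0,0],"roll":0},{"slide":[0,0,0],"roll":0},{"slide":[0,0,0],"roll":0},{"slide":[0,0,0],"roll":0}]' 0.4
python3 -m jog '[{"slide":[-2,0,0],"roll":0},{"slide":[-5,0,0],"roll":0},{"slide":[-8,0,0],"roll":0},{"slide":[-11,0,0],"roll":0},{"slide":[-14,0,0],"roll":0}]'
python3 - <<'E'
from h import *
need(hp((.6803,.2162),-165.3),.2,-165.3,180)
print(r.read_state()["joint_positions"].round(2))
for n in ["top","side"]:cv2.imwrite(f"pics/e_{n}.png",r.camera(n)[:,:,::-1])
E
```

```text
time: 6.4
ee_pos: [0.3604, 0.3306, 0.0619]
eef_rot: [0.111, 0.698, -0.114, 0.698]
ft_force: [-3.0, 0.2, 4.9]
width: 0.0114
time: 6.82
ee_pos: [0.3604, 0.3306, 0.0618]
eef_rot: [0.111, 0.698, -0.114, 0.698]
ft_force: [-0.6, 0.2, -0.1]
width: 0.0368
time: 7.23
ee_pos: [0.3602, 0.3311, 0.2033]
eef_rot: [0.111, 0.698, -0.114, 0.698]
ft_force: [0.8, 0.5, -0.6]
width: 0.0516
t 7.23 tcp [0.3602 0.3311 0.2033] tz ang -18.3 xaxis [-0.    -0.004 -1.   ] slide [ 0.37 -4.68 28.12] roll -33.0 j7 0.32 w 0.0516 F [ 0.8  0.5 -0.6]
[ 0.1   0.14 -1.    1.79  0.13  1.28  0.32]
```

View pics/e_side.png

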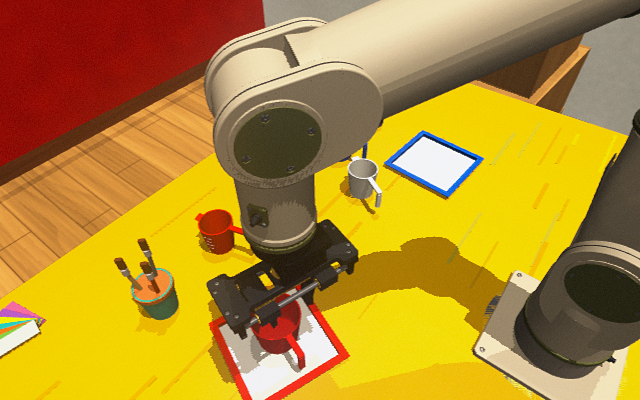

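View pics/e_top.png

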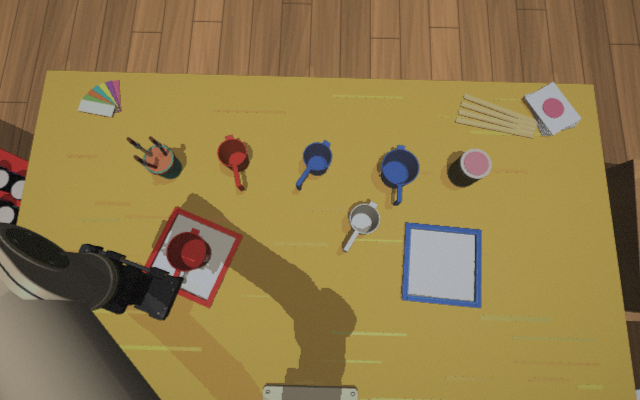

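```bash
python3 -m jog '[{"slide":[0,-0.7,3.8],"roll":-5},{"slide":[0,-1.3,7.6],"roll":-10},{"slide":[0,-2,11.4],"roll":-15},{"slide":[0,-2.7,15.2],"roll":-20},{"slide":[0,-3.3,19],"roll":-25}]'
python3 - <<'E'
from h import *
need(hp((.6803,.2162),-165.3),.2,-165.3,180)
print(r.read_state()["joint_positions"].round(2))
E
```

```text
time: 7.75
ee_pos: [0.5335, 0.2404, 0.2064]
eef_rot: [-0.043, 0.704, 0.042, 0.708]
ft_force: [-0.3, -0.1, 0.5]
width: 0.0521
t 7.75 tcp [0.5335 0.2404 0.2064] tz ang 6.9 xaxis [ 0.005 -0.001 -1.   ] slide [ 0.69 -5.12  7.34] roll -7.8 j7 0.96 w 0.0521 F [-0.3 -0.1  0.5]
[ 0.23  0.39 -0.92  1.56  0.32  1.35  0.96]
```

```bash
python3 -m jog '[{"slide":[0,-2,3],"roll":-4},{"slide":[0.5,-4,6],"roll":-8},{"slide":[1.5,-5.1,7.3],"roll":-8},{"slide":[2.7,-5.1,7.3],"roll":-8},{"slide":[2.7,-5.1,7.3],"roll":-8}]'
python3 -m jog '[{"slide":[0,0,0],"roll":0}]'
python3 - <<'E'
from h import *
need(hp((.6803,.2162),-165.3),.057,-165.3,180)
whandle("red","pics/f_w.png")
cv2.imwrite("pics/f_top.png",r.camera("top")[:,:,::-1])
print(r.read_state()["joint_positions"].round(2))
E
```

```text
time: 8.17
ee_pos: [0.6115, 0.1974, 0.1762]
eef_rot: [-0.092, 0.701, 0.091, 0.701]
ft_force: [-0.7, -0.1, -0.0]
width: 0.0522
time: 8.25
ee_pos: [0.6103, 0.1987, 0.1759]
eef_rot: [-0.092, 0.701, 0.091, 0.701]
ft_force: [-0.0, 0.9, 0.5]
width: 0.0524
t 8.25 tcp [0.6103 0.1987 0.1759] tz ang 14.9 xaxis [-0.001 -0.001 -1.   ] slide [11.89 -0.07  0.22] roll 0.2 j7 1.17 w 0.0524 F [-0.   0.9  0.5]
180 width 3.7 y,z mid [-2.6, -16.8] world [0.594 0.194]
188 width 8.2 y,z mid [-0.3, -9.3] world [0.6 0.2]
196 width 9.3 y,z mid [0.2, -1.7] world [0.607 0.203]
204 width 8.4 y,z mid [-0.3, 6.1] world [0.615 0.204]
212 width 9.4 y,z mid [0.2, 13.9] world [0.622 0.207]
220 width 4.7 y,z mid [-2.2, 21.9] world [0.631 0.204]
[ 0.24  0.54 -0.88  1.44  0.42  1.36  1.17]
```

View pics/f_w.png

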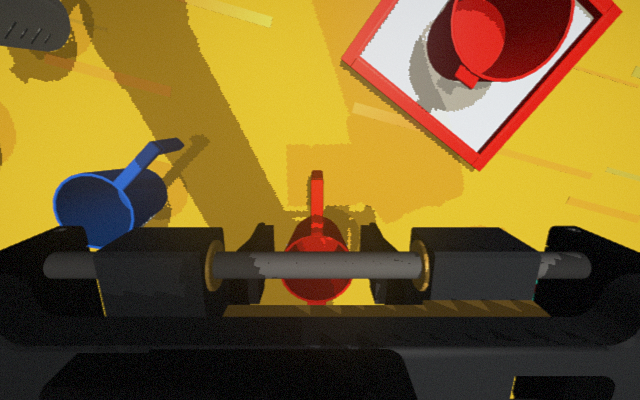

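View pics/f_top.png

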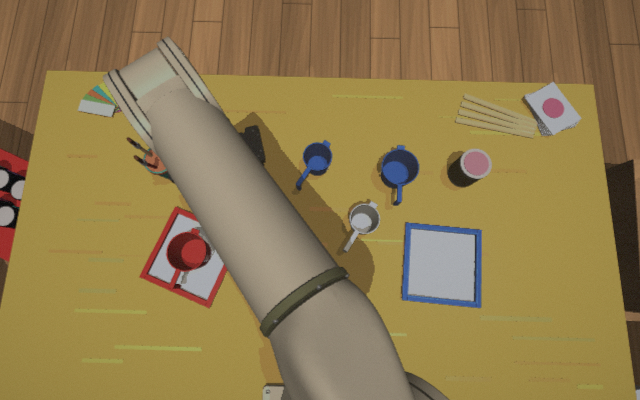

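```bash
python3 - <<'E'
from h import *
im=cv2.imread("pics/f_top.png")[:,:,::-1]
cv2.imwrite("pics/f_z.png",cv2.resize(im[200:310,130:260],None,fx=5,fy=5,interpolation=cv2.INTER_CUBIC)[:,:,::-1])
cv2.imwrite("pics/f_side.png",r.camera("side")[:,:,::-1])
E
```

```text
(no output)
```

View pics/f_z.png

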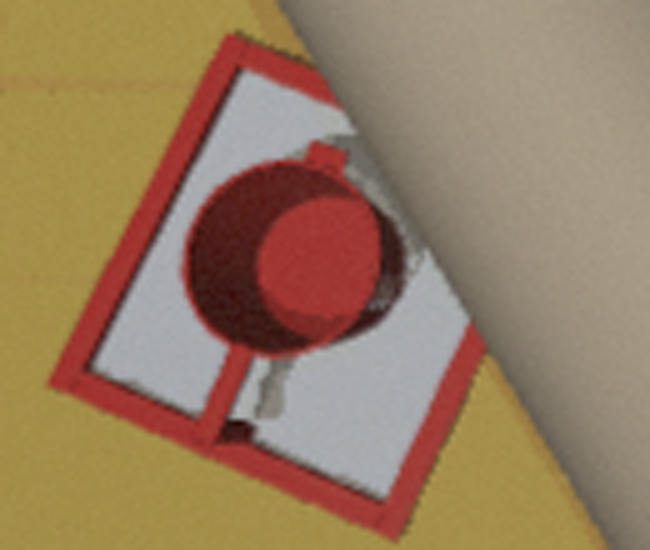

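View pics/f_side.png

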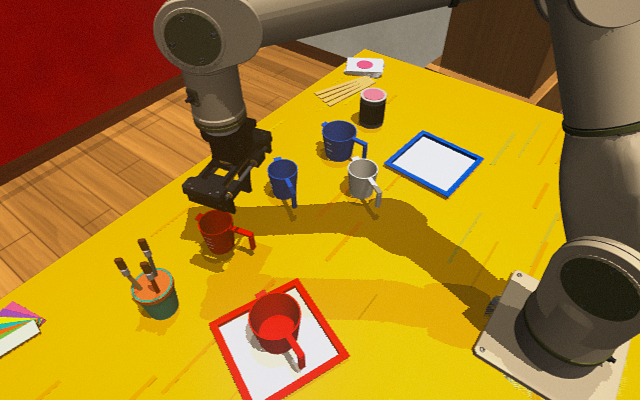

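```bash
python3 - <<'E'
from h import *
im=cv2.imread("pics/f_top.png")[:,:,::-1]
z=lambda p:np.array(p)/5+np.array([130,200])-.4
P=np.array([z(p) for p in [(184,255),(196,209),(225,177),(270,160),(345,178),(188,290),(210,328),(265,356),(300,356),(378,240)]])
W=onz("top",P,.084)[:,:2]; x,e=rimfit(W,.048,W.mean(0)); print(x,e.round(4))
for a,b in [((243,350),(210,442))]:
    A=onz("top",[z(a),z(b)],.084); d=A[1]-A[0]; print(np.degrees(np.arctan2(d[1],d[0])), A)
s=onz("top",z((329,153)),.084)[0,:2]-x; print("spout opp",np.degrees(np.arctan2(-s[1],-s[0])))
E
python3 -m jog '[{"slide":[3.5,0,0.2],"roll":0},{"slide":[7,0,0.2],"roll":0},{"slide":[9.5,0,0.2],"roll":0},{"slide":[11.4,0,0.2],"roll":0},{"slide":[11.9,0,0.2],"roll":0}]' 
python3 -m jog '[{"slide":[0,0,0],"roll":0},{"slide":[0,0,0],"roll":0}]'
python3 - <<'E'
from h import *
need(hp((.6803,.2162),-165.3),.057,-165.3,180)
whandle("red","pics/f_w5.png")
E
```

```text
[0.42853729 0.30604291] [0.0008 0.0008 0.0008 0.0007 0.0013 0.0012 0.0013 0.0004 0.0009 0.0017]
165.51587082523002 [[0.38359887 0.32016887 0.084     ]
 [0.34063044 0.33126856 0.084     ]]
spout opp 160.4216895233888
time: 8.82
ee_pos: [0.611, 0.1984, 0.0552]
eef_rot: [-0.093, 0.702, 0.091, 0.7]
ft_force: [-1.1, 0.2, -0.2]
width: 0.052
time: 8.98
ee_pos: [0.611, 0.1991, 0.0563]
eef_rot: [-0.093, 0.702, 0.091, 0.7]
ft_force: [-0.4, -0.0, 1.3]
width: 0.052
t 8.98 tcp [0.611  0.1991 0.0563] tz ang 15.0 xaxis [-0.001 -0.003 -1.   ] slide [-0.07 -0.11  0.14] roll 0.3 j7 1.11 w 0.052 F [-0.4 -0.   1.3]
```

View pics/f_w5.png

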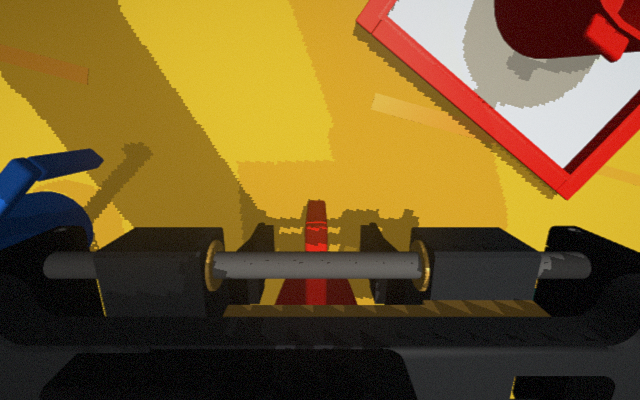

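```bash
python3 -m jog '[{"slide":[0,0,0.1],"roll":0},{"slide":[0,0,0.1],"roll":0},{"slide":[0,0,0.1],"roll":0},{"slide":[0,0,0.1],"roll":0},{"slide":[0,0,0.1],"roll":0}]' 1 45
python3 -m jog '[{"slide":[0,0,0],"roll":0},{"slide":[0,0,0],"roll":0},{"slide":[0,0,0],"roll":0}]'
python3 -m jog '[{"slide":[-1,0,0],"roll":0},{"slide":[-4,0,0],"roll":0},{"slide":[-8,0,0],"roll":0},{"slide":[-11,0,0],"roll":0},{"slide":[-13,0,0],"roll":0}]'
python3 - <<'E'
from h import *
need(hp((.428,.307),-108),.2,-108,180)
print(r.read_state()["joint_positions"].round(2))
for n in ["top","side"]:cv2.imwrite(f"pics/g_{n}.png",r.camera(n)[:,:,::-1])
E
```

```text
time: 9.45
ee_pos: [0.6126, 0.1994, 0.0571]
eef_rot: [-0.093, 0.701, 0.091, 0.701]
ft_force: [-0.2, -0.0, 0.5]
width: 0.0264
time: 9.7
ee_pos: [0.6126, 0.1993, 0.0571]
eef_rot: [-0.093, 0.701, 0.091, 0.701]
ft_force: [0.0, 0.5, 1.4]
width: 0.0114
time: 10.12
ee_pos: [0.6132, 0.2005, 0.1915]
eef_rot: [-0.093, 0.7, 0.092, 0.702]
ft_force: [0.8, 0.3, -1.7]
width: 0.0115
t 10.12 tcp [0.6132 0.2005 0.1915] tz ang 15.0 xaxis [ 0.003 -0.001 -1.   ] slide [ -0.92   9.21 -18.94] roll -57.0 j7 1.18 w 0.0115 F [ 0.8  0.3 -1.7]
[ 0.23  0.54 -0.88  1.41  0.42  1.38  1.18]
```

View pics/g_side.png

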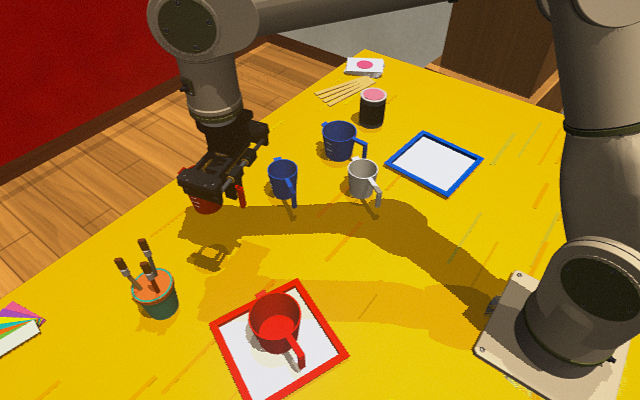

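```bash
python3 -m jog '[{"slide":[-0.3,1.1,-2.3],"roll":-6.9},{"slide":[-0.6,2.2,-4.6],"roll":-13.8},{"slide":[-0.9,3.3,-6.9],"roll":-20.7},{"slide":[-0.9,4.4,-9.2],"roll":-27.6},{"slide":[-0.9,5.5,-11.5],"roll":-34.5}]'
python3 - <<'E'
from h import *
need(hp((.428,.307),-108),.2,-108,180)
print(r.read_state()["joint_positions"].round(2))
E
```

```text
time: 10.63
ee_pos: [0.487, 0.2243, 0.1996]
eef_rot: [-0.299, 0.64, 0.297, 0.643]
ft_force: [-0.1, -0.0, -0.2]
width: 0.0115
t 10.63 tcp [0.487  0.2243 0.1996] tz ang 49.9 xaxis [ 0.005 -0.001 -1.   ] slide [-0.08  7.21 -3.96] roll -22.1 j7 1.69 w 0.0115 F [-0.1 -0.  -0.2]
[ 0.43  0.33 -1.12  1.69  0.31  1.31  1.69]
```

```bash
python3 -m jog '[{"slide":[0,2,-1.1],"roll":-6},{"slide":[0,4,-2.2],"roll":-12},{"slide":[0,6,-3.3],"roll":-18},{"slide":[0,7.2,-4],"roll":-22},{"slide":[0,7.2,-4],"roll":-22}]'
python3 -m jog '[{"slide":[0,0,0],"roll":0},{"slide":[0,0,0],"roll":0}]'
python3 - <<'E'
from h import *
need(hp((.428,.307),-108),.2,-108,180)
print(r.read_state()["joint_positions"].round(2))
for n in ["top","side","wrist"]:cv2.imwrite(f"pics/i_{n}.png",r.camera(n)[:,:,::-1])
im=cv2.imread("pics/i_top.png")
cv2.imwrite("pics/i_z.png",cv2.resize(im[190:310,130:270],None,fx=5,fy=5,interpolation=cv2.INTER_CUBIC))
im=cv2.imread("pics/i_side.png")
cv2.imwrite("pics/i_sz.png",cv2.resize(im[200:400,200:370],None,fx=3,fy=3,interpolation=cv2.INTER_CUBIC))
E
```

```text
time: 11.05
ee_pos: [0.4032, 0.2407, 0.1985]
eef_rot: [-0.419, 0.571, 0.415, 0.571]
ft_force: [-0.5, 0.0, -0.9]
width: 0.0111
time: 11.22
ee_pos: [0.4032, 0.2403, 0.1983]
eef_rot: [-0.419, 0.571, 0.414, 0.572]
ft_force: [-0.0, 0.9, -0.9]
width: 0.0112
t 11.22 tcp [0.4032 0.2403 0.1983] tz ang 72.2 xaxis [ 0.004 -0.005 -1.   ] slide [-0.17 -0.3   0.1 ] roll 0.2 j7 2.08 w 0.0112 F [-0.   0.9 -0.9]
[ 0.61  0.15 -1.31  1.84  0.16  1.26  2.08]
```

View pics/i_z.png

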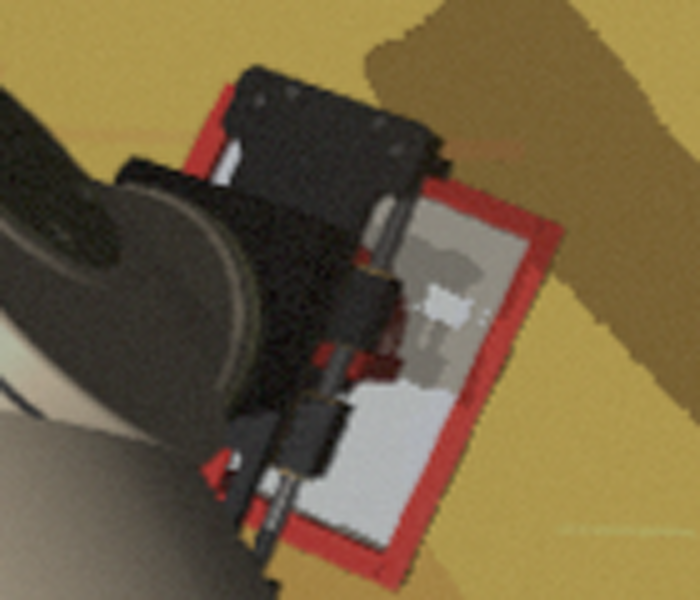

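View pics/i_sz.png

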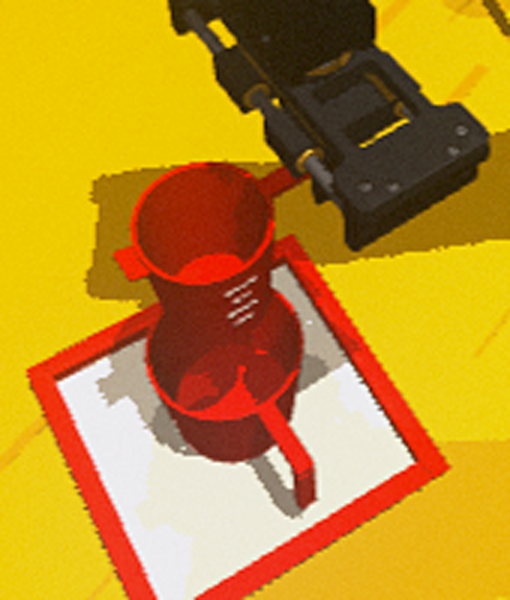

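View pics/i_wrist.png

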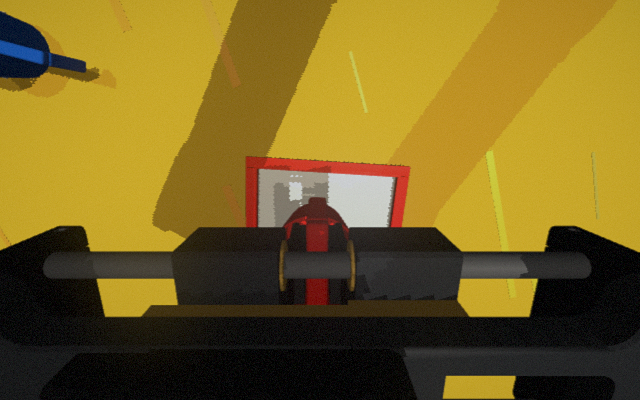

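```bash
python3 - <<'E'
from h import *
im=cv2.imread("pics/i_side.png")
cv2.imwrite("pics/i_sz2.png",cv2.resize(im[245:360,235:310],None,fx=8,fy=5.2*8/8 if 0 else 5.2,interpolation=cv2.INTER_CUBIC) if 0 else cv2.resize(im[247:347,235:325],None,fx=6,fy=6,interpolation=cv2.INTER_CUBIC))
E
```

```text
(no output)
```

View pics/i_sz2.png

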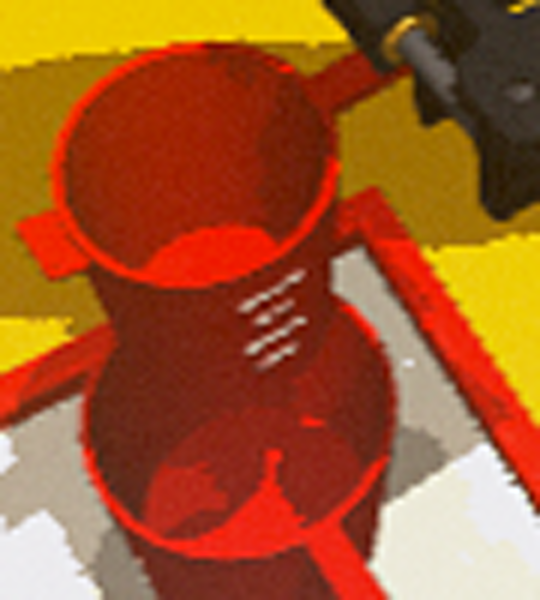

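```bash
python3 - <<'E'
from h import *
z=lambda L:np.array(L)/6+np.array([235,247])-.42
S=[(54,160),(75,100),(120,60),(185,44),(250,52),(339,150),(330,190),(295,240),(250,275),(190,288),(130,275),(85,240)]
L=[(83,420),(95,480),(130,530),(180,553),(240,556),(300,542),(397,400),(387,450),(385,350),(350,300)]
for P,zz,R in ((S,.2213,.038),(L,.084,.048)):
    W=onz("side",z(P),zz)[:,:2]; x,e=rimfit(W,R,W.mean(0)); print(x.round(4),e.round(4))
    ((cx,cy),(a,b),_)=cv2.fitEllipse((W*1000).astype(np.float32)); print("free ellipse on plane",cx,cy,a,b)
for w in [(35,245)]: 
    p=onz("side",z([w]),.2213)
    print("spout",p)
E
```

```text
[0.4263 0.3108] [0.0016 0.0001 0.0008 0.0009 0.002  0.0003 0.0007 0.0008 0.0007 0.0004
 0.0011 0.0028]
free ellipse on plane 426.1173400878906 310.91876220703125 71.6143798828125 76.86627197265625
[0.4293 0.3081] [0.0017 0.0013 0.0004 0.0002 0.0004 0.0002 0.0002 0.0004 0.0008 0.0001]
free ellipse on plane 428.3441162109375 308.1883239746094 93.20671844482422 95.56771850585938
spout [[0.44095369 0.35428093 0.2213    ]]
```

```bash
python3 -m jog '[{"slide":[0,-0.33,0],"roll":0},{"slide":[2,-0.33,0],"roll":0},{"slide":[4,-0.33,0],"roll":0},{"slide":[5.5,-0.33,0],"roll":0},{"slide":[6,-0.33,0],"roll":0}]'
python3 -m jog '[{"slide":[0,0,0],"roll":0},{"slide":[0,0,0],"roll":0}]'
python3 - <<'E'
from h import *
need(hp((.428,.307),-108),.073,-108,180)
print(r.read_state()["joint_positions"].round(2))
im=r.camera("side")[:,:,::-1]
cv2.imwrite("pics/j_sz.png",cv2.resize(im[247:347,235:325],None,fx=6,fy=6,interpolation=cv2.INTER_CUBIC))
E
```

```text
time: 11.78
ee_pos: [0.4065, 0.2386, 0.1363]
eef_rot: [-0.418, 0.572, 0.415, 0.571]
ft_force: [-0.7, -0.2, -1.3]
width: 0.0109
time: 11.95
ee_pos: [0.4066, 0.2387, 0.1364]
eef_rot: [-0.417, 0.572, 0.415, 0.571]
ft_force: [-0.6, -0.0, -0.8]
width: 0.0113
t 11.95 tcp [0.4066 0.2387 0.1364] tz ang 72.1 xaxis [-0.    -0.003 -1.   ] slide [6.34 0.07 0.17] roll 0.1 j7 1.99 w 0.0113 F [-0.6 -0.  -0.8]
[ 0.51  0.26 -1.25  1.91  0.27  1.16  1.99]
```

View pics/j_sz.png

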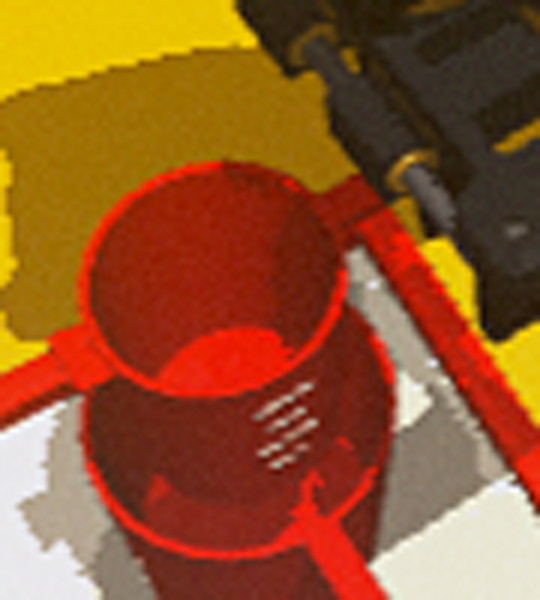

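```bash
python3 - <<'E'
from h import *
f=lambda p:(p-np.array([235,247])+.42)*6
print(f(proj("side",[.4293,.3081,.1593])), f(proj("side",[.4283,.307,.1593])))
z=lambda L:np.array(L)/6+np.array([235,247])-.42
S=[(80,290),(95,235),(130,190),(185,163),(235,160),(347,265),(340,310),(315,352),(275,385),(220,398),(160,389),(120,368)]
W=onz("side",z(S),.1593)[:,:2]; x,e=rimfit(W,.038,W.mean(0)); print(x.round(4),e.round(4))
E
```

```text
[[214.6708124  271.92636641]] [[219.98484028 271.04900734]]
[0.4287 0.3083] [0.0004 0.0006 0.0004 0.0004 0.0005 0.0014 0.0009 0.     0.0012 0.0004
 0.0006 0.0006]
```

Coaxial within 1 mm (small at 0.4287, 0.3083; large at 0.4293, 0.3081). Lower on.

```bash
python3 -m jog '[{"slide":[1.5,0,0],"roll":0},{"slide":[3,0,0],"roll":0},{"slide":[4.3,0,0],"roll":0},{"slide":[5.3,0,0],"roll":0},{"slide":[5.8,0,0],"roll":0}]'
python3 -m jog '[{"slide":[0.1,0,0],"roll":0},{"slide":[0.3,0,0],"roll":0},{"slide":[0.4,0,0],"roll":0},{"slide":[0.4,0,0],"roll":0}]'
python3 - <<'E'
from h import *
need(hp((.428,.307),-108),.073,-108,180)
E
```

```text
time: 12.42
ee_pos: [0.4067, 0.2385, 0.078]
eef_rot: [-0.417, 0.572, 0.415, 0.571]
ft_force: [-0.2, -0.5, -1.4]
width: 0.0113
time: 12.75
ee_pos: [0.4069, 0.2386, 0.0743]
eef_rot: [-0.417, 0.572, 0.415, 0.571]
ft_force: [1.5, -0.1, -1.2]
width: 0.0113
t 12.75 tcp [0.4069 0.2386 0.0743] tz ang 72.1 xaxis [ 0.001 -0.003 -1.   ] slide [0.13 0.11 0.15] roll 0.1 j7 1.9 w 0.0113 F [ 1.5 -0.1 -1.2]
```

```bash
python3 -m jog '[{"slide":[0.05,0,0],"roll":0},{"slide":[0.1,0,0],"roll":0},{"slide":[0.1,0,0],"roll":0}]'
python3 -m jog '[{"slide":[0.05,0,0],"roll":0},{"slide":[0.08,0,0],"roll":0},{"slide":[0.08,0,0],"roll":0}]'
python3 - <<'E'
from h import *
im=r.camera("side")[:,:,::-1]
cv2.imwrite("pics/k_sz.png",cv2.resize(im[247:367,220:340],None,fx=5,fy=5,interpolation=cv2.INTER_CUBIC))
E
```

```text
time: 13.0
ee_pos: [0.4071, 0.2387, 0.0735]
eef_rot: [-0.417, 0.572, 0.415, 0.571]
ft_force: [0.4, 0.4, -0.8]
width: 0.0114
time: 13.25
ee_pos: [0.4073, 0.2385, 0.073]
eef_rot: [-0.417, 0.572, 0.415, 0.571]
ft_force: [-2.4, -2.6, 5.8]
width: 0.0114
```

View pics/k_sz.png

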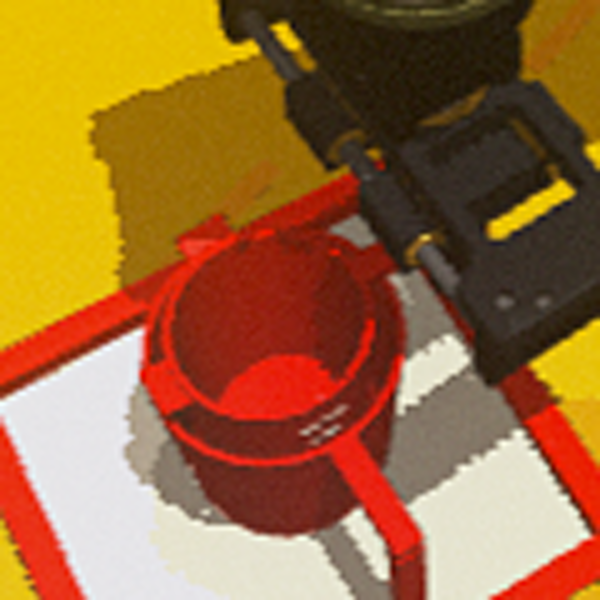

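Contact (+5.8 N) at the predicted height; nested. Release.

```bash
python3 -m jog '[{"slide":[0,0,0],"roll":0},{"slide":[0,0,0],"roll":0},{"slide":[0,0,0],"roll":0},{"slide":[0,0,0],"roll":0},{"slide":[0,0,0],"roll":0}]' 0.4
python3 -m jog '[{"slide":[-2,0,0],"roll":0},{"slide":[-5,0,0],"roll":0},{"slide":[-8,0,0],"roll":0},{"slide":[-11,0,0],"roll":0},{"slide":[-14,0,0],"roll":0}]'
python3 - <<'E'
from h import *
need(hp((.6533,-.2136),176.7),.2,176.7,180)
print(r.read_state()["joint_positions"].round(2))
im=r.camera("side")[:,:,::-1]
cv2.imwrite("pics/l_sz.png",cv2.resize(im[227:387,200:360],None,fx=3.5,fy=3.5,interpolation=cv2.INTER_CUBIC))
E
```

```text
time: 13.72
ee_pos: [0.4073, 0.2386, 0.0729]
eef_rot: [-0.417, 0.572, 0.415, 0.571]
ft_force: [-0.5, 0.5, 0.3]
width: 0.0366
time: 14.13
ee_pos: [0.4067, 0.2393, 0.2142]
eef_rot: [-0.418, 0.572, 0.415, 0.571]
ft_force: [0.7, 0.4, 0.1]
width: 0.0516
t 14.13 tcp [0.4067 0.2393 0.2142] tz ang 72.2 xaxis [ 0.001 -0.004 -1.   ] slide [  1.59 -30.57 -37.31] roll 75.5 j7 2.1 w 0.0516 F [0.7 0.4 0.1]
[ 0.63  0.14 -1.32  1.81  0.15  1.3   2.1 ]
```

View pics/l_sz.png

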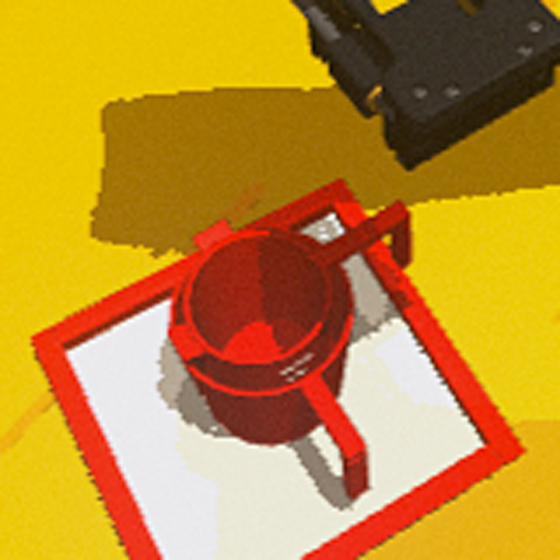

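```bash
python3 -m jog '[{"slide":[0,-2.5,-3.1],"roll":6.3},{"slide":[0,-5,-6.2],"roll":12.6},{"slide":[0,-7.5,-9.3],"roll":18.9},{"slide":[0,-10,-12.4],"roll":25.2},{"slide":[0,-12.5,-15.5],"roll":31.5}]'
python3 - <<'E'
from h import *
need(hp((.6533,-.2136),176.7),.2,176.7,180)
print(r.read_state()["joint_positions"].round(2))
E
```

```text
time: 14.6
ee_pos: [0.4806, 0.0534, 0.2201]
eef_rot: [-0.246, 0.662, 0.242, 0.666]
ft_force: [0.8, -0.2, -1.0]
width: 0.0522
t 14.6 tcp [0.4806 0.0534 0.2201] tz ang 40.4 xaxis [ 0.007 -0.002 -1.   ] slide [  2.15 -26.68  -9.21] roll 43.7 j7 1.99 w 0.0522 F [ 0.8 -0.2 -1. ]
[ 0.87  0.12 -1.13  1.79  0.12  1.3   1.99]
```

```bash
python3 -m jog '[{"slide":[0,-3.7,-1.3],"roll":6.3},{"slide":[0,-7.4,-2.6],"roll":12.6},{"slide":[0,-11,-3.9],"roll":18.9},{"slide":[0,-14.7,-5.2],"roll":25.2},{"slide":[0,-18.4,-6.5],"roll":31.5}]'
python3 - <<'E'
from h import *
need(hp((.6533,-.2136),176.7),.2,176.7,180)
print(r.read_state()["joint_positions"].round(2))
E
```

```text
time: 15.02
ee_pos: [0.5506, -0.1309, 0.2205]
eef_rot: [-0.054, 0.703, 0.052, 0.707]
ft_force: [0.9, 0.4, 0.8]
width: 0.0522
t 15.02 tcp [ 0.5506 -0.1309  0.2205] tz ang 8.6 xaxis [ 0.007 -0.003 -1.   ] slide [ 2.1  -8.26  2.06] roll 11.9 j7 1.68 w 0.0522 F [0.9 0.4 0.8]
[ 0.9   0.32 -0.91  1.59  0.26  1.35  1.68]
```

```bash
python3 -m jog '[{"slide":[0,-3,0.8],"roll":4},{"slide":[0,-6,1.6],"roll":8},{"slide":[1,-8.2,2.1],"roll":11.9},{"slide":[3,-8.2,2.1],"roll":11.9},{"slide":[4,-8.2,2.1],"roll":11.9}]'
python3 -m jog '[{"slide":[0,0,0],"roll":0},{"slide":[0,0,0],"roll":0}]'
python3 - <<'E'
from h import *
need(hp((.6533,-.2136),176.7),.057,176.7,180)
whandle("blue","pics/m_w.png")
for n in ["top","side"]:cv2.imwrite(f"pics/m_{n}.png",r.camera(n)[:,:,::-1])
E
```

```text
time: 15.43
ee_pos: [0.5833, -0.2102, 0.1782]
eef_rot: [0.021, 0.705, -0.022, 0.708]
ft_force: [-0.1, 0.4, -0.6]
width: 0.0523
time: 15.6
ee_pos: [0.5827, -0.2093, 0.1775]
eef_rot: [0.021, 0.706, -0.021, 0.708]
ft_force: [-0.8, -0.0, 0.0]
width: 0.0521
t 15.6 tcp [ 0.5827 -0.2093  0.1775] tz ang -3.4 xaxis [ 0.003 -0.001 -1.   ] slide [ 1.205e+01 -1.000e-02  3.000e-02] roll -0.1 j7 1.55 w 0.0521 F [-0.8 -0.   0. ]
180 width 9.2 y,z mid [-0.9, -16.4] world [ 0.567 -0.205]
188 width 8.3 y,z mid [-0.5, -8.8] world [ 0.574 -0.205]
196 width 8.4 y,z mid [-0.5, -1.2] world [ 0.582 -0.206]
204 width 8.5 y,z mid [-0.5, 6.6] world [ 0.59  -0.206]
212 width 10.4 y,z mid [-0.5, 14.6] world [ 0.598 -0.206]
220 width 10.5 y,z mid [-0.5, 22.6] world [ 0.606 -0.206]
```

View pics/m_w.png

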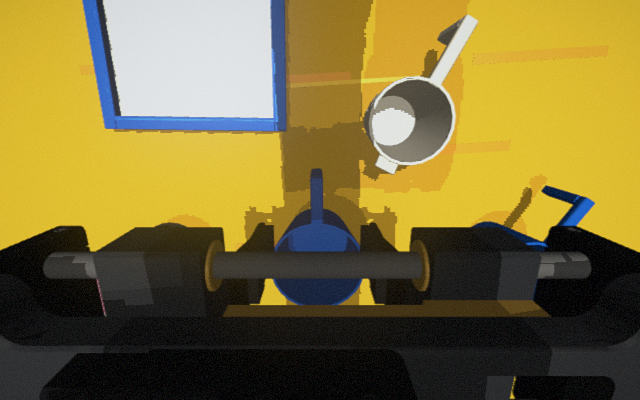

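View pics/m_top.png

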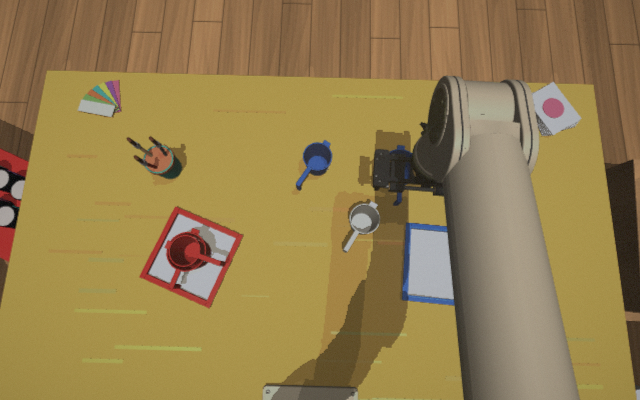

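View pics/m_side.png

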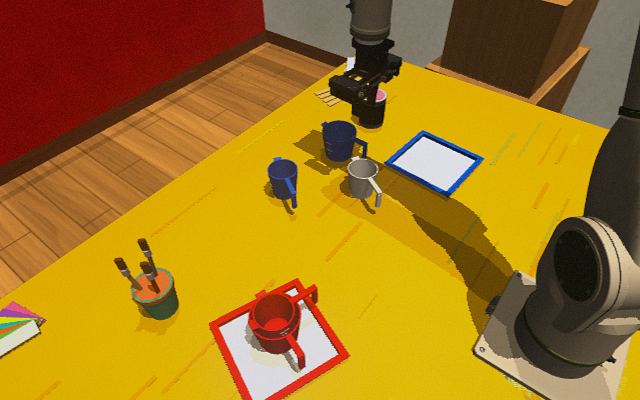

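```bash
python3 -m jog '[{"slide":[3.5,0,0],"roll":0},{"slide":[7,0,0],"roll":0},{"slide":[9.5,0,0],"roll":0},{"slide":[11.4,0,0],"roll":0},{"slide":[12,0,0],"roll":0}]' 
python3 -m jog '[{"slide":[0,0,0],"roll":0},{"slide":[0,0,0],"roll":0}]'
python3 - <<'E'
from h import *
need(hp((.6533,-.2136),176.7),.057,176.7,180)
whandle("blue","pics/m_w5.png")
E
```

```text
time: 16.17
ee_pos: [0.5832, -0.2093, 0.0572]
eef_rot: [0.02, 0.706, -0.021, 0.708]
ft_force: [0.2, -0.8, 0.3]
width: 0.052
time: 16.33
ee_pos: [0.5837, -0.2091, 0.0583]
eef_rot: [0.02, 0.705, -0.021, 0.708]
ft_force: [0.6, 0.7, 0.3]
width: 0.0522
t 16.33 tcp [ 0.5837 -0.2091  0.0583] tz ang -3.3 xaxis [ 0.004 -0.002 -1.   ] slide [ 0.13 -0.04 -0.02] roll -0.0 j7 1.49 w 0.0522 F [0.6 0.7 0.3]
220 width 0.5 y,z mid [-5.5, -21.3] world [ 0.562 -0.213]
```

View pics/m_w5.png

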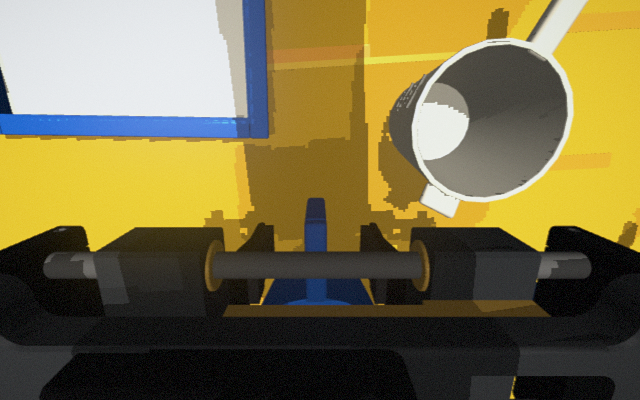

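```bash
python3 -m jog '[{"slide":[0.1,0,0],"roll":0},{"slide":[0.1,0,0],"roll":0},{"slide":[0.1,0,0],"roll":0},{"slide":[0.1,0,0],"roll":0},{"slide":[0.1,0,0],"roll":0}]' 1 45
python3 -m jog '[{"slide":[0,0,0],"roll":0},{"slide":[0,0,0],"roll":0},{"slide":[0,0,0],"roll":0}]'
python3 -m jog '[{"slide":[-1,0,0],"roll":0},{"slide":[-3,0,0],"roll":0},{"slide":[-6,0,0],"roll":0},{"slide":[-8,0,0],"roll":0},{"slide":[-9,0,0],"roll":0}]'
python3 - <<'E'
from h import *
need(hp((.418,-.331),176),.15,176,180)
print(r.read_state()["joint_positions"].round(2))
E
```

```text
time: 16.8
ee_pos: [0.5842, -0.2094, 0.0582]
eef_rot: [0.02, 0.705, -0.021, 0.709]
ft_force: [0.6, -0.1, -0.6]
width: 0.0267
time: 17.05
ee_pos: [0.5843, -0.2094, 0.0582]
eef_rot: [0.02, 0.705, -0.021, 0.709]
ft_force: [-0.3, 0.8, 1.1]
width: 0.0115
time: 17.47
ee_pos: [0.5849, -0.2091, 0.1517]
eef_rot: [0.019, 0.704, -0.022, 0.71]
ft_force: [-0.1, 0.3, -1.4]
width: 0.0113
t 17.47 tcp [ 0.5849 -0.2091  0.1517] tz ang -3.3 xaxis [ 0.009 -0.003 -1.   ] slide [  0.   -13.05 -22.95] roll 0.7 j7 1.54 w 0.0113 F [-0.1  0.3 -1.4]
[ 0.88  0.48 -0.8   1.54  0.36  1.26  1.54]
```

```bash
python3 -m jog '[{"slide":[0,-1.8,-3.2],"roll":0},{"slide":[0,-3.6,-6.4],"roll":0},{"slide":[0,-5.4,-9.6],"roll":0},{"slide":[0,-7.2,-12.8],"roll":0},{"slide":[0,-9,-16],"roll":0}]'
python3 -m jog '[{"slide":[0,-1.4,-2.5],"roll":0},{"slide":[0,-2.9,-5],"roll":0},{"slide":[0,-3.9,-6.8],"roll":0},{"slide":[0,-3.9,-6.8],"roll":0}]'
python3 - <<'E'
from h import *
need(hp((.418,-.331),176),.0625,176,180)
print(r.read_state()["joint_positions"].round(2))
for n in ["top","side"]:cv2.imwrite(f"pics/n_{n}.png",r.camera(n)[:,:,::-1])
E
```

```text
time: 17.88
ee_pos: [0.4178, -0.29, 0.15]
eef_rot: [0.02, 0.704, -0.022, 0.71]
ft_force: [0.0, -0.2, -0.8]
width: 0.0113
time: 18.22
ee_pos: [0.3431, -0.3274, 0.149]
eef_rot: [0.021, 0.705, -0.024, 0.708]
ft_force: [0.8, -0.5, -1.3]
width: 0.0114
t 18.22 tcp [ 0.3431 -0.3274  0.149 ] tz ang -3.7 xaxis [ 0.005 -0.004 -1.   ] slide [8.66 0.19 0.46] roll 0.3 j7 2.11 w 0.0114 F [ 0.8 -0.5 -1.3]
[ 1.41  0.12 -0.78  1.91  0.09  1.14  2.11]
```

View pics/n_side.png

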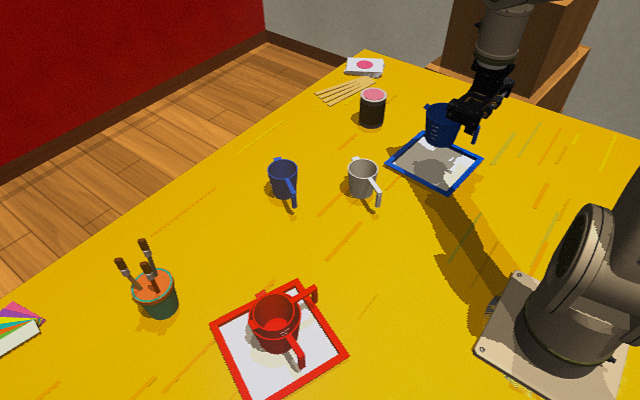

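View pics/n_top.png

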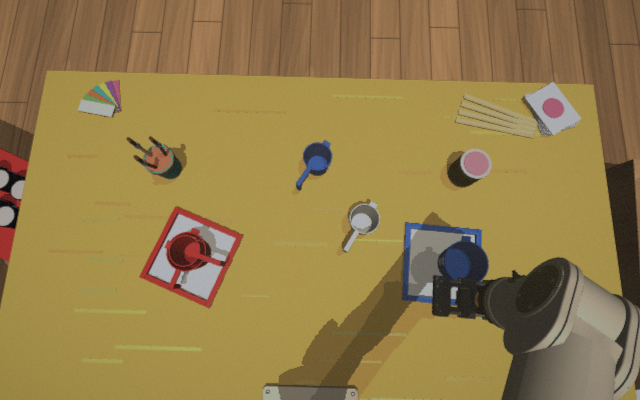

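```bash
python3 -m jog '[{"slide":[2,0.2,0.4],"roll":0},{"slide":[4.5,0.2,0.4],"roll":0},{"slide":[6.5,0.2,0.4],"roll":0},{"slide":[7.7,0.2,0.4],"roll":0},{"slide":[8,0.2,0.4],"roll":0}]'
python3 -m jog '[{"slide":[0,0,0],"roll":0}]'
python3 - <<'E'
from h import *
need(hp((.418,-.331),176),.0622,176,180)
E
```

```text
time: 18.73
ee_pos: [0.3518, -0.322, 0.0676]
eef_rot: [0.021, 0.705, -0.021, 0.709]
ft_force: [-0.1, 0.4, -1.9]
width: 0.0115
time: 18.82
ee_pos: [0.3523, -0.3214, 0.0674]
eef_rot: [0.021, 0.705, -0.02, 0.709]
ft_force: [-0.2, 0.0, -1.4]
width: 0.0114
t 18.82 tcp [ 0.3523 -0.3214  0.0674] tz ang -3.3 xaxis [ 0.006  0.001 -1.   ] slide [ 0.52 -0.49 -0.39] roll 0.7 j7 2.0 w 0.0114 F [-0.2  0.  -1.4]
```

```bash
python3 -m jog '[{"slide":[0.15,0,0],"roll":0},{"slide":[0.3,0,0],"roll":0},{"slide":[0.4,0,0],"roll":0},{"slide":[0.4,0,0],"roll":0}]'
python3 -m jog '[{"slide":[0.05,0,0],"roll":0},{"slide":[0.1,0,0],"roll":0},{"slide":[0.1,0,0],"roll":0}]'
python3 -m jog '[{"slide":[0.03,0,0],"roll":0},{"slide":[0.05,0,0],"roll":0}]'
```

```text
time: 19.15
ee_pos: [0.3526, -0.3217, 0.0639]
eef_rot: [0.02, 0.705, -0.02, 0.709]
ft_force: [-0.5, -0.1, -1.6]
width: 0.0114
time: 19.4
ee_pos: [0.3526, -0.3219, 0.063]
eef_rot: [0.02, 0.705, -0.02, 0.709]
ft_force: [-0.6, -0.9, -2.1]
width: 0.0115
time: 19.57
ee_pos: [0.3526, -0.322, 0.0626]
eef_rot: [0.02, 0.705, -0.02, 0.709]
ft_force: [-0.4, -0.3, -1.7]
width: 0.0114
```

```bash
python3 -m jog '[{"slide":[0.05,0,0],"roll":0},{"slide":[0.08,0,0],"roll":0},{"slide":[0.08,0,0],"roll":0}]'
python3 -m jog '[{"slide":[0.03,0,0],"roll":0},{"slide":[0.05,0,0],"roll":0},{"slide":[0.05,0,0],"roll":0}]'
```

```text
time: 19.82
ee_pos: [0.3525, -0.3221, 0.0621]
eef_rot: [0.02, 0.705, -0.02, 0.709]
ft_force: [-2.7, 1.2, 5.7]
width: 0.0112
time: 20.07
ee_pos: [0.3524, -0.3221, 0.062]
eef_rot: [0.02, 0.705, -0.021, 0.709]
ft_force: [-3.8, 1.9, 8.1]
width: 0.0111
```

Contact at the predicted height. Release and go for the small blue jug.

```bash
python3 -m jog '[{"slide":[0,0,0],"roll":0},{"slide":[0,0,0],"roll":0},{"slide":[0,0,0],"roll":0},{"slide":[0,0,0],"roll":0},{"slide":[0,0,0],"roll":0}]' 0.4
python3 -m jog '[{"slide":[-2,0,0],"roll":0},{"slide":[-5,0,0],"roll":0},{"slide":[-8,0,0],"roll":0},{"slide":[-11,0,0],"roll":0},{"slide":[-14,0,0],"roll":0}]'
python3 - <<'E'
from h import *
need(hp((.6759,-.0047),148.7),.2,148.7,180)
print(r.read_state()["joint_positions"].round(2))
E
```

```text
time: 20.48
ee_pos: [0.3525, -0.3221, 0.0619]
eef_rot: [0.02, 0.705, -0.021, 0.709]
ft_force: [-0.3, 0.5, -0.8]
width: 0.0367
time: 20.9
ee_pos: [0.3516, -0.3217, 0.2034]
eef_rot: [0.02, 0.705, -0.02, 0.709]
ft_force: [0.7, -1.0, -0.1]
width: 0.0517
t 20.9 tcp [ 0.3516 -0.3217  0.2034] tz ang -3.3 xaxis [ 0.006 -0.001 -1.   ] slide [ 0.47 36.8  24.38] roll 28.0 j7 2.13 w 0.0517 F [ 0.7 -1.  -0.1]
[ 1.43  0.07 -0.79  1.83  0.05  1.26  2.13]
```

```bash
python3 -m jog '[{"slide":[0,3.3,2.2],"roll":2.5},{"slide":[0,6.6,4.4],"roll":5},{"slide":[0,9.9,6.6],"roll":7.5},{"slide":[0,13.2,8.8],"roll":10},{"slide":[0,16.5,11],"roll":12.5}]'
python3 - <<'E'
from h import *
need(hp((.6759,-.0047),148.7),.2,148.7,180)
print(r.read_state()["joint_positions"].round(2))
E
```

```text
time: 21.32
ee_pos: [0.4717, -0.1618, 0.2042]
eef_rot: [0.098, 0.698, -0.098, 0.703]
ft_force: [0.1, -0.7, -1.0]
width: 0.0527
t 21.32 tcp [ 0.4717 -0.1618  0.2042] tz ang -15.9 xaxis [ 0.006 -0.002 -1.   ] slide [ 0.49 22.57  8.57] roll 15.4 j7 1.43 w 0.0527 F [ 0.1 -0.7 -1. ]
[ 1.13  0.15 -0.96  1.78  0.13  1.27  1.43]
```

```bash
python3 -m jog '[{"slide":[0,3.7,1.4],"roll":2.5},{"slide":[0,7.4,2.8],"roll":5},{"slide":[0,11.1,4.2],"roll":7.5},{"slide":[0,14.8,5.6],"roll":10},{"slide":[0,18.4,7],"roll":12.5}]'
python3 - <<'E'
from h import *
need(hp((.6759,-.0047),148.7),.2,148.7,180)
print(r.read_state()["joint_positions"].round(2))
E
```

```text
time: 21.73
ee_pos: [0.5905, -0.0025, 0.2044]
eef_rot: [0.175, 0.683, -0.175, 0.687]
ft_force: [-0.3, -0.3, 0.6]
width: 0.0519
t 21.73 tcp [ 0.5905 -0.0025  0.2044] tz ang -28.6 xaxis [ 0.006 -0.002 -1.   ] slide [0.45 4.22 0.61] roll 2.7 j7 0.75 w 0.0519 F [-0.3 -0.3  0.6]
[ 0.67  0.41 -0.95  1.55  0.35  1.35  0.75]
```

```bash
python3 -m jog '[{"slide":[0,2.5,0.4],"roll":1.5},{"slide":[0.5,4.2,0.6],"roll":2.7},{"slide":[2.7,4.2,0.6],"roll":2.7},{"slide":[2.7,4.2,0.6],"roll":2.7}]'
python3 -m jog '[{"slide":[0,0,0],"roll":0},{"slide":[0,0,0],"roll":0}]'
python3 - <<'E'
from h import *
need(hp((.6759,-.0047),148.7),.057,148.7,180)
whandle("blue","pics/o_w.png")
for n in ["top","side"]:cv2.imwrite(f"pics/o_{n}.png",r.camera(n)[:,:,::-1])
im=cv2.imread("pics/o_top.png")
cv2.imwrite("pics/o_z.png",cv2.resize(im[210:320,385:505],None,fx=5,fy=5,interpolation=cv2.INTER_CUBIC))
E
```

```text
time: 22.07
ee_pos: [0.6147, 0.0326, 0.1739]
eef_rot: [0.19, 0.681, -0.19, 0.682]
ft_force: [-0.3, -0.3, -0.9]
width: 0.0525
time: 22.23
ee_pos: [0.6144, 0.0319, 0.1738]
eef_rot: [0.19, 0.681, -0.191, 0.681]
ft_force: [-0.4, 0.6, -1.1]
width: 0.0525
t 22.23 tcp [0.6144 0.0319 0.1738] tz ang -31.2 xaxis [ 0.    -0.001 -1.   ] slide [11.68  0.08  0.15] roll 0.1 j7 0.63 w 0.0525 F [-0.4  0.6 -1.1]
180 width 9.9 y,z mid [5.7, -17.0] world [0.605 0.05 ]
188 width 10.0 y,z mid [5.7, -9.6] world [0.612 0.046]
196 width 10.1 y,z mid [5.8, -2.0] world [0.618 0.042]
204 width 9.3 y,z mid [5.3, 5.7] world [0.624 0.037]
212 width 9.4 y,z mid [5.4, 13.5] world [0.631 0.033]
220 width 10.3 y,z mid [5.0, 21.4] world [0.638 0.029]
```

View pics/o_w.png

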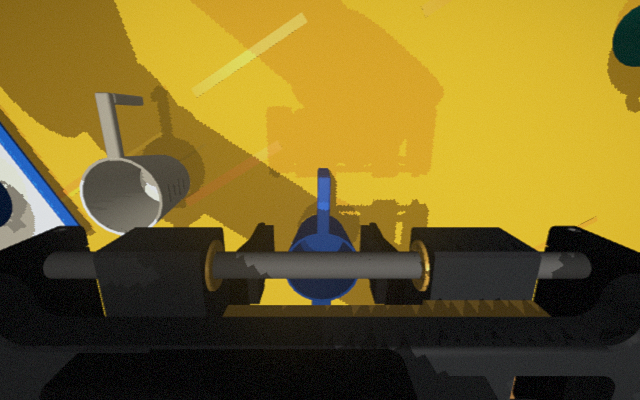

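View pics/o_z.png

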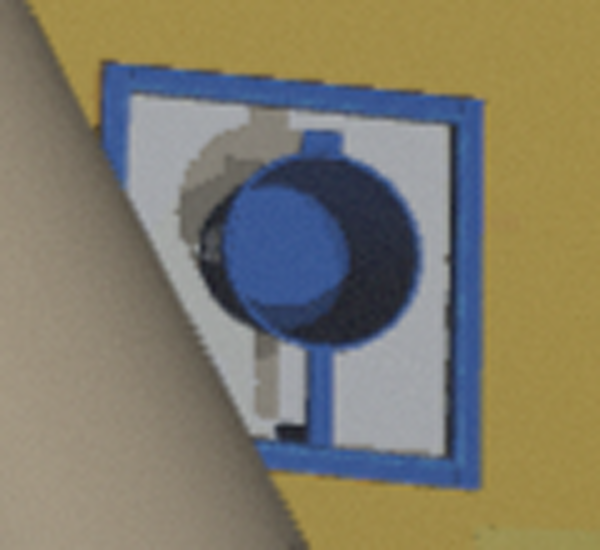

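View pics/o_side.png

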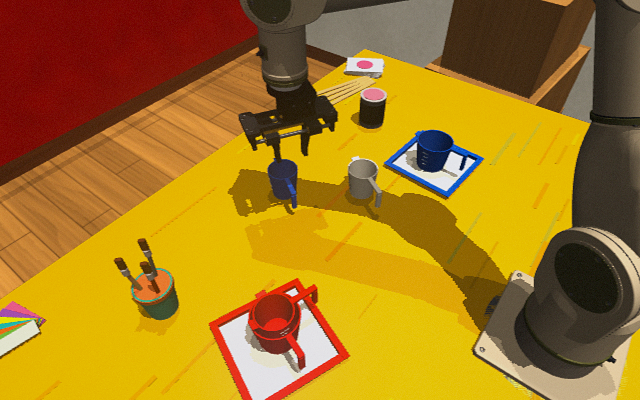

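```bash
python3 - <<'E'
from h import *
z=lambda L:np.array(L)/5+np.array([385,210])-.4
P=[(224,232),(240,300),(262,328),(300,348),(335,352),(370,342),(400,315),(420,275),(420,230),(405,195),(380,168),(350,155),(270,172)]
W=onz("top",z(P),.084)[:,:2]; x,e=rimfit(W,.048,W.mean(0)); print(x.round(4),e.round(4))
A=onz("top",z([(320,350),(320,440)]),.084); d=A[1]-A[0]; print("handle",np.degrees(np.arctan2(d[1],d[0])))
s=onz("top",z([(322,143)]),.084)[0,:2]-x; print("spout opp",np.degrees(np.arctan2(-s[1],-s[0])))
E
python3 -m jog '[{"slide":[3.5,0.5,0.1],"roll":0},{"slide":[7,0.5,0.1],"roll":0},{"slide":[9.5,0.5,0.1],"roll":0},{"slide":[11.2,0.5,0.1],"roll":0},{"slide":[11.7,0.5,0.1],"roll":0}]' 
python3 -m jog '[{"slide":[0,0,0],"roll":0},{"slide":[0,0,0],"roll":0}]'
python3 - <<'E'
from h import *
need(hp((.6759,-.0047),148.7),.057,148.7,180)
whandle("blue","pics/o_w5.png")
E
```

```text
[ 0.4243 -0.3272] [0.0001 0.0001 0.0009 0.0006 0.0003 0.0004 0.0016 0.0008 0.0002 0.0009
 0.0014 0.     0.0044]
handle 177.3548418440592
spout opp 177.96410838671684
time: 22.8
ee_pos: [0.6174, 0.0345, 0.0555]
eef_rot: [0.19, 0.681, -0.191, 0.681]
ft_force: [-0.5, -0.9, -0.0]
width: 0.0521
time: 22.97
ee_pos: [0.6178, 0.0341, 0.0564]
eef_rot: [0.19, 0.681, -0.191, 0.681]
ft_force: [0.4, 0.1, -0.7]
width: 0.0521
t 22.97 tcp [0.6178 0.0341 0.0564] tz ang -31.3 xaxis [ 0.    -0.002 -1.   ] slide [-0.06 -0.3  -0.02] roll -0.0 j7 0.55 w 0.0521 F [ 0.4  0.1 -0.7]
220 width 9.6 y,z mid [1.9, -21.8] world [0.603 0.051]
```

View pics/o_w5.png

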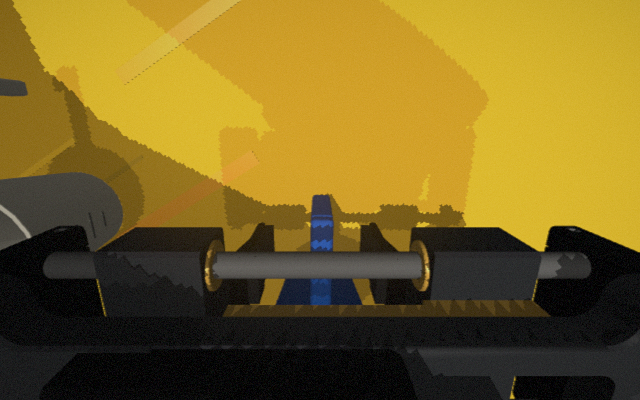

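```bash
python3 -m jog '[{"slide":[0,0.1,0],"roll":0},{"slide":[0,0.1,0],"roll":0},{"slide":[0,0.1,0],"roll":0},{"slide":[0,0.1,0],"roll":0},{"slide":[0,0.1,0],"roll":0}]' 1 45
python3 -m jog '[{"slide":[0,0,0],"roll":0},{"slide":[0,0,0],"roll":0},{"slide":[0,0,0],"roll":0}]'
python3 -m jog '[{"slide":[-1,0,0],"roll":0},{"slide":[-4,0,0],"roll":0},{"slide":[-8,0,0],"roll":0},{"slide":[-12,0,0],"roll":0},{"slide":[-14,0,0],"roll":0}]'
python3 - <<'E'
from h import *
need(hp((.4235,-.327),87.5),.2,87.5,180)
print(r.read_state()["joint_positions"].round(2))
E
```

```text
time: 23.43
ee_pos: [0.6188, 0.0352, 0.0573]
eef_rot: [0.19, 0.68, -0.191, 0.682]
ft_force: [0.4, -0.0, 0.1]
width: 0.0265
time: 23.68
ee_pos: [0.6188, 0.0352, 0.0573]
eef_rot: [0.19, 0.68, -0.191, 0.682]
ft_force: [-0.0, 0.4, 1.3]
width: 0.0112
time: 24.1
ee_pos: [0.6197, 0.0364, 0.2029]
eef_rot: [0.191, 0.679, -0.19, 0.683]
ft_force: [-0.0, 1.0, -1.5]
width: 0.0116
t 24.1 tcp [0.6197 0.0364 0.2029] tz ang -31.3 xaxis [ 0.006 -0.001 -1.   ] slide [  0.2  -35.11  -1.28] roll 61.2 j7 0.63 w 0.0116 F [-0.   1.  -1.5]
[ 0.55  0.48 -0.93  1.47  0.39  1.38  0.63]
```

```bash
python3 -m jog '[{"slide":[0,-3.5,-0.1],"roll":6.1},{"slide":[0,-7,-0.2],"roll":12.2},{"slide":[0,-10.5,-0.4],"roll":18.3},{"slide":[0,-14,-0.5],"roll":24.4},{"slide":[0,-17.5,-0.6],"roll":30.5}]'
python3 - <<'E'
from h import *
need(hp((.4235,-.327),87.5),.2,87.5,180)
print(r.read_state()["joint_positions"].round(2))
E
```

```text
time: 24.52
ee_pos: [0.5226, -0.111, 0.203]
eef_rot: [0.365, 0.604, -0.364, 0.608]
ft_force: [0.7, -0.6, -1.6]
width: 0.0112
t 24.52 tcp [ 0.5226 -0.111   0.203 ] tz ang -62.1 xaxis [ 0.007 -0.001 -1.   ] slide [  0.26 -15.33   8.4 ] roll 30.4 j7 0.47 w 0.0112 F [ 0.7 -0.6 -1.6]
[ 0.88  0.24 -0.85  1.7   0.19  1.28  0.47]
```

```bash
python3 -m jog '[{"slide":[0,-3.5,1.9],"roll":6.7},{"slide":[0,-7,3.8],"roll":13.4},{"slide":[0,-10.5,5.7],"roll":20.1},{"slide":[0,-14,7.6],"roll":26.8},{"slide":[0,-15.3,8.4],"roll":30.4}]'
python3 -m jog '[{"slide":[0,0,0],"roll":0},{"slide":[0,0,0],"roll":0}]'
python3 - <<'E'
from h import *
need(hp((.4235,-.327),87.5),.2,87.5,180)
print(r.read_state()["joint_positions"].round(2))
for n in ["top","side"]:cv2.imwrite(f"pics/p_{n}.png",r.camera(n)[:,:,::-1])
im=cv2.imread("pics/p_side.png")
cv2.imwrite("pics/p_sz.png",cv2.resize(im[80:210,370:500],None,fx=4.6,fy=4.6,interpolation=cv2.INTER_CUBIC))
im=cv2.imread("pics/p_top.png")
cv2.imwrite("pics/p_z.png",cv2.resize(im[210:320,385:515],None,fx=5,fy=5,interpolation=cv2.INTER_CUBIC))
E
```

```text
time: 24.93
ee_pos: [0.423, -0.2617, 0.2031]
eef_rot: [0.514, 0.484, -0.513, 0.488]
ft_force: [-0.3, -0.3, -1.0]
width: 0.011
time: 25.1
ee_pos: [0.4224, -0.2625, 0.2036]
eef_rot: [0.514, 0.483, -0.513, 0.488]
ft_force: [-0.1, -0.1, -1.2]
width: 0.0113
t 25.1 tcp [ 0.4224 -0.2625  0.2036] tz ang -93.2 xaxis [ 0.005 -0.004 -1.   ] slide [ 0.36  0.38 -0.57] roll -0.7 j7 0.35 w 0.0113 F [-0.1 -0.1 -1.2]
[ 1.12  0.11 -0.69  1.79  0.07  1.26  0.35]
```

View pics/p_sz.png

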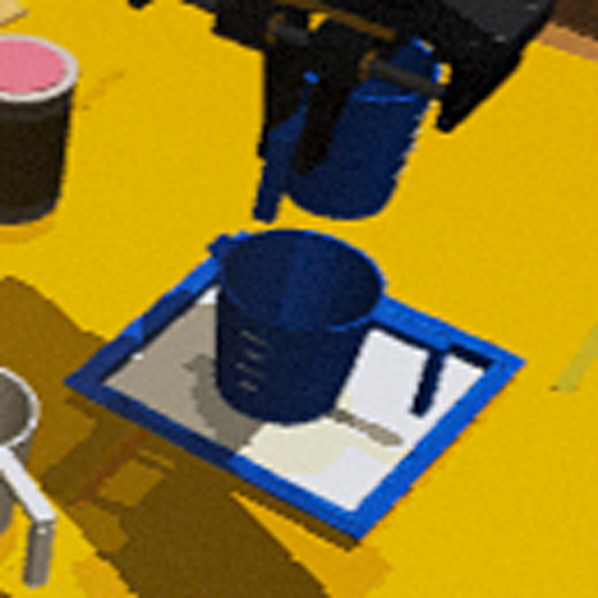

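View pics/p_z.png

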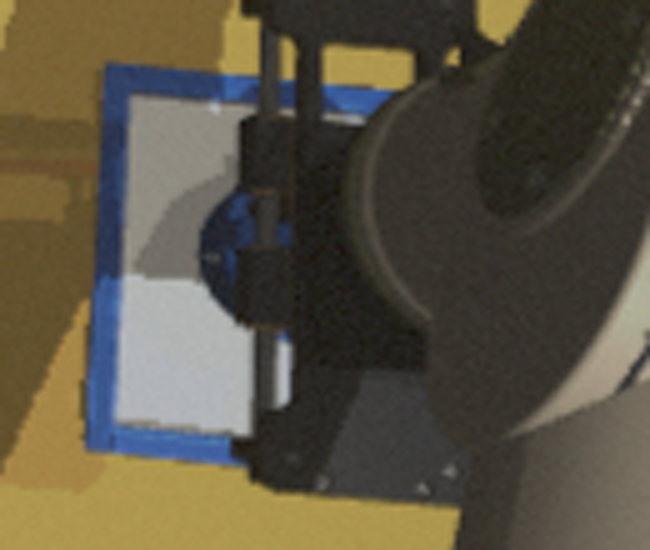

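```bash
python3 - <<'E'
from h import *
im=cv2.imread("pics/p_side.png")
c=im[85:155,410:460].astype(float)*1.5
cv2.imwrite("pics/p_s2.png",cv2.resize(np.clip(c,0,255).astype(np.uint8),None,fx=8,fy=8,interpolation=cv2.INTER_CUBIC))
E
```

```text
(no output)
```

View pics/p_s2.png

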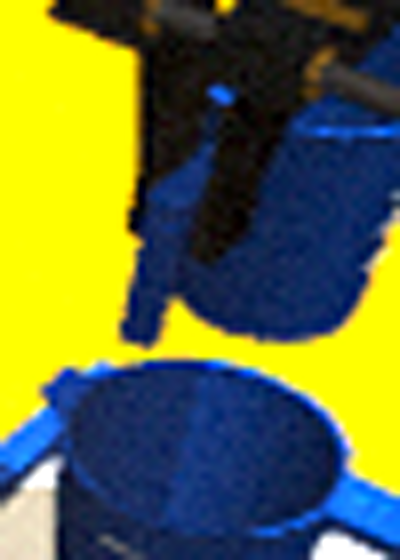

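```bash
python3 - <<'E'
from h import *
z=lambda L:np.array(L)/8+np.array([410,85])-.44
S=[(184,305),(200,320),(225,333),(260,340),(295,341),(325,333),(345,319)]
L=[(62,440),(80,385),(110,367),(160,360),(210,364),(260,377),(310,403),(340,435),(348,460),(335,498),(290,528),(240,533)]
for P,zz,R in ((S,.1463,.030),(L,.084,.048)):
    W=onz("side",z(P),zz)[:,:2]; x,e=rimfit(W,R,W.mean(0)); print(x.round(4),e.round(4))
E
```

```text
[ 0.4207 -0.33  ] [0.0013 0.0002 0.0006 0.0002 0.0004 0.0002 0.0008]
[ 0.4257 -0.3218] [0.0035 0.0005 0.0007 0.0004 0.0013 0.0011 0.0002 0.0004 0.0003 0.0005
 0.0009 0.0034]
```

```bash
python3 -m jog '[{"slide":[0,0.45,-0.68],"roll":-0.7},{"slide":[2,0.45,-0.68],"roll":-0.7},{"slide":[4.5,0.45,-0.68],"roll":-0.7},{"slide":[6,0.45,-0.68],"roll":-0.7},{"slide":[6.5,0.45,-0.68],"roll":-0.7}]'
python3 -m jog '[{"slide":[0,0,0],"roll":0},{"slide":[0,0,0],"roll":0}]'
python3 - <<'E'
from h import *
need(hp((.4245,-.326),87.5),.0733,87.5,180)
print(r.read_state()["joint_positions"].round(2))
for n in ["top","side"]:cv2.imwrite(f"pics/q_{n}.png",r.camera(n)[:,:,::-1])
im=cv2.imread("pics/q_side.png")
c=im[90:180,400:480].astype(float)*1.5
cv2.imwrite("pics/q_s2.png",cv2.resize(np.clip(c,0,255).astype(np.uint8),None,fx=6,fy=6,interpolation=cv2.INTER_CUBIC))
E
```

```text
time: 25.62
ee_pos: [0.4294, -0.2511, 0.1363]
eef_rot: [0.509, 0.49, -0.508, 0.492]
ft_force: [-0.3, 1.2, -1.1]
width: 0.0113
time: 25.78
ee_pos: [0.4303, -0.2495, 0.1366]
eef_rot: [0.509, 0.491, -0.507, 0.493]
ft_force: [0.4, 0.5, -0.8]
width: 0.0116
t 25.78 tcp [ 0.4303 -0.2495  0.1366] tz ang -91.8 xaxis [ 0.004  0.001 -1.   ] slide [ 6.33 -0.28  0.66] roll 0.7 j7 0.31 w 0.0116 F [ 0.4  0.5 -0.8]
[ 1.08  0.18 -0.7   1.87  0.13  1.13  0.31]
```

View pics/q_s2.png

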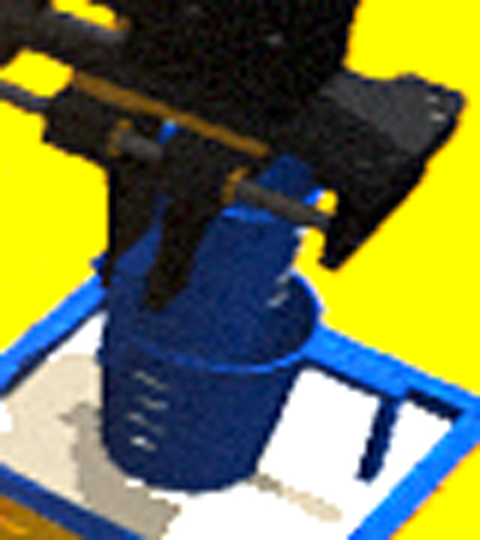

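View pics/q_top.png

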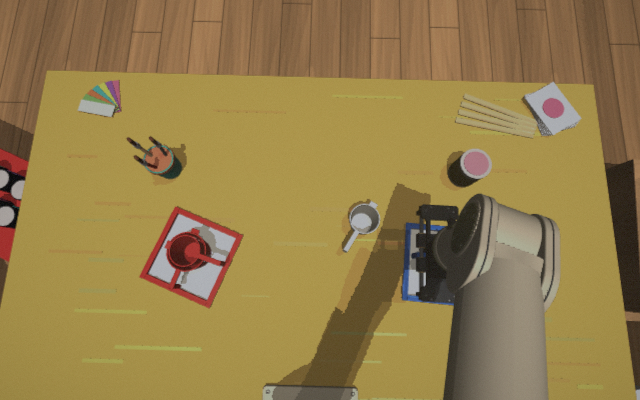

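```bash
python3 -m jog '[{"slide":[0,-0.28,0.6],"roll":0.7},{"slide":[0,-0.28,0.6],"roll":0.7},{"slide":[0,-0.28,0.6],"roll":0.7}]'
python3 -m jog '[{"slide":[0,0,0],"roll":0},{"slide":[0,0,0],"roll":0}]'
python3 - <<'E'
from h import *
need(hp((.4245,-.326),87.5),.0733,87.5,180)
p,R,s=pose(); c=p+R.as_matrix()[:,2]*.07; print("small axis",c)
for n in ["side"]:cv2.imwrite(f"pics/q2_{n}.png",r.camera(n)[:,:,::-1])
im=cv2.imread("pics/q2_side.png")
c=im[90:180,400:480].astype(float)*1.8
cv2.imwrite("pics/q2_s2.png",cv2.resize(np.clip(c,0,255).astype(np.uint8),None,fx=6,fy=6,interpolation=cv2.INTER_CUBIC))
f=lambda p:(p-np.array([400,90])+.42)*6
for a in ((.4257,-.3218),(.4243,-.3272)):
    print(f(proj("side",[*a,.1593])),"large rim c",f(proj("side",[*a,.084])))
E
```

```text
time: 26.13
ee_pos: [0.4274, -0.2574, 0.1379]
eef_rot: [0.513, 0.486, -0.51, 0.49]
ft_force: [0.4, -0.6, 0.1]
width: 0.0111
time: 26.3
ee_pos: [0.4274, -0.2576, 0.1382]
eef_rot: [0.513, 0.486, -0.51, 0.49]
ft_force: [0.8, 0.4, -0.5]
width: 0.0111
t 26.3 tcp [ 0.4274 -0.2576  0.1382] tz ang -92.7 xaxis [ 0.006 -0.002 -1.   ] slide [ 6.49 -0.03 -0.16] roll -0.2 j7 0.31 w 0.0111 F [ 0.8  0.4 -0.5]
small axis [ 0.42415764 -0.32748128  0.13833483]
[[242.41150338 162.29462775]] large rim c [[208.66542602 305.0520606 ]]
[[251.2195458  157.42812252]] large rim c [[217.11724061 300.11192786]]
```

View pics/q2_s2.png

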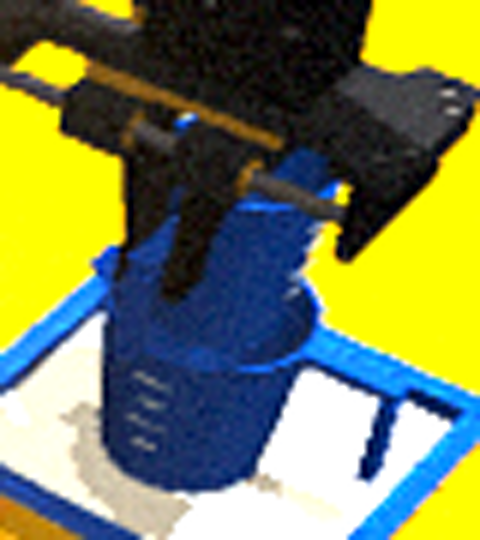

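```bash
python3 -m jog '[{"slide":[1.2,0,-0.15],"roll":0},{"slide":[2.4,0,-0.15],"roll":0},{"slide":[3.4,0,-0.15],"roll":0},{"slide":[4.2,0,-0.15],"roll":0},{"slide":[4.5,0,-0.15],"roll":0}]'
python3 -m jog '[{"slide":[0,0,0],"roll":0},{"slide":[0,0,0],"roll":0}]'
python3 - <<'E'
from h import *
need(hp((.4243,-.3265),87.5),.0733,87.5,180)
E
```

```text
time: 26.77
ee_pos: [0.4268, -0.2554, 0.091]
eef_rot: [0.512, 0.487, -0.51, 0.489]
ft_force: [1.1, -1.3, -0.9]
width: 0.0114
time: 26.93
ee_pos: [0.4266, -0.2552, 0.0905]
eef_rot: [0.512, 0.488, -0.51, 0.489]
ft_force: [-0.3, 0.4, -0.7]
width: 0.0116
t 26.93 tcp [ 0.4266 -0.2552  0.0905] tz ang -92.6 xaxis [ 0.003  0.001 -1.   ] slide [1.72 0.08 0.13] roll -0.1 j7 0.27 w 0.0116 F [-0.3  0.4 -0.7]
```

```bash
python3 -m jog '[{"slide":[0.4,0.05,0.1],"roll":0},{"slide":[0.8,0.05,0.1],"roll":0},{"slide":[1.1,0.05,0.1],"roll":0},{"slide":[1.3,0.05,0.1],"roll":0},{"slide":[1.35,0.05,0.1],"roll":0}]'
python3 -m jog '[{"slide":[0.1,0,0],"roll":0},{"slide":[0.2,0,0],"roll":0},{"slide":[0.25,0,0],"roll":0},{"slide":[0.25,0,0],"roll":0}]'
```

```text
time: 27.35
ee_pos: [0.4269, -0.2561, 0.0766]
eef_rot: [0.512, 0.488, -0.51, 0.489]
ft_force: [-0.9, -0.0, -0.9]
width: 0.0115
time: 27.68
ee_pos: [0.4269, -0.2561, 0.0741]
eef_rot: [0.512, 0.488, -0.51, 0.489]
ft_force: [-0.4, 0.2, -1.2]
width: 0.0113
```

```bash
python3 -m jog '[{"slide":[0.05,0,0],"roll":0},{"slide":[0.08,0,0],"roll":0},{"slide":[0.08,0,0],"roll":0}]'
python3 -m jog '[{"slide":[0.05,0,0],"roll":0},{"slide":[0.08,0,0],"roll":0},{"slide":[0.08,0,0],"roll":0}]'
```

```text
time: 27.93
ee_pos: [0.4271, -0.256, 0.0734]
eef_rot: [0.512, 0.488, -0.51, 0.489]
ft_force: [0.2, 0.1, 0.4]
width: 0.0109
time: 28.18
ee_pos: [0.4274, -0.2558, 0.073]
eef_rot: [0.512, 0.488, -0.51, 0.489]
ft_force: [-1.3, 2.0, 6.1]
width: 0.0112
```

Seated at the expected height (0.073). Release and withdraw.

```bash
python3 -m jog '[{"slide":[0,0,0],"roll":0},{"slide":[0,0,0],"roll":0},{"slide":[0,0,0],"roll":0},{"slide":[0,0,0],"roll":0},{"slide":[0,0,0],"roll":0}]' 0.4
python3 -m jog '[{"slide":[-2,0,0],"roll":0},{"slide":[-5,0,0],"roll":0},{"slide":[-8,0,0],"roll":0},{"slide":[-11,0,0],"roll":0},{"slide":[-14,0,0],"roll":0}]'
python3 -m jog '[{"slide":[-2,3,-1],"roll":0},{"slide":[-4,6,-2],"roll":0},{"slide":[-6,9,-3],"roll":0},{"slide":[-6,12,-4],"roll":0},{"slide":[-6,15,-5],"roll":0}]'
python3 - <<'E'
from h import *
need((.5,0),.3)
for n in ["top","side"]:cv2.imwrite(f"pics/z_{n}.png",r.camera(n)[:,:,::-1])
im=cv2.imread("pics/z_side.png")
cv2.imwrite("pics/z_s2.png",cv2.resize(im[90:220,370:500],None,fx=4.5,fy=4.5,interpolation=cv2.INTER_CUBIC))
E
```

```text
time: 28.6
ee_pos: [0.4273, -0.2559, 0.0729]
eef_rot: [0.512, 0.488, -0.51, 0.489]
ft_force: [-0.3, -0.1, 0.0]
width: 0.0369
time: 29.02
ee_pos: [0.4267, -0.2558, 0.2144]
eef_rot: [0.512, 0.488, -0.51, 0.489]
ft_force: [0.7, -0.3, 0.5]
width: 0.0517
time: 29.43
ee_pos: [0.5804, -0.2128, 0.2762]
eef_rot: [0.513, 0.487, -0.51, 0.49]
ft_force: [-0.3, -1.1, -0.7]
width: 0.0524
t 29.43 tcp [ 0.5804 -0.2128  0.2762] tz ang -92.7 xaxis [ 0.005 -0.    -1.   ] slide [ -2.43  -9.02 -20.88] roll 0 j7 0.06 w 0.0524 F [-0.3 -1.1 -0.7]
```

View pics/z_top.png

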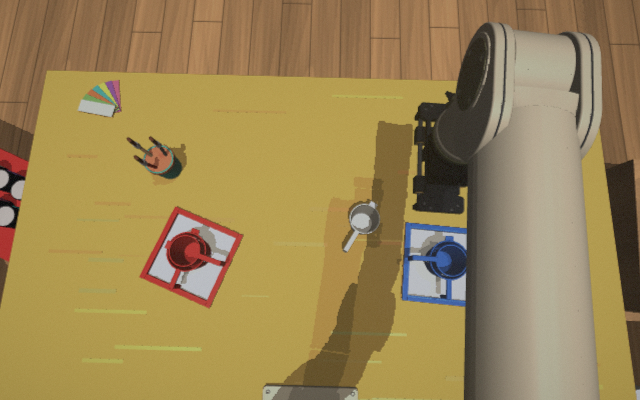

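View pics/z_s2.png

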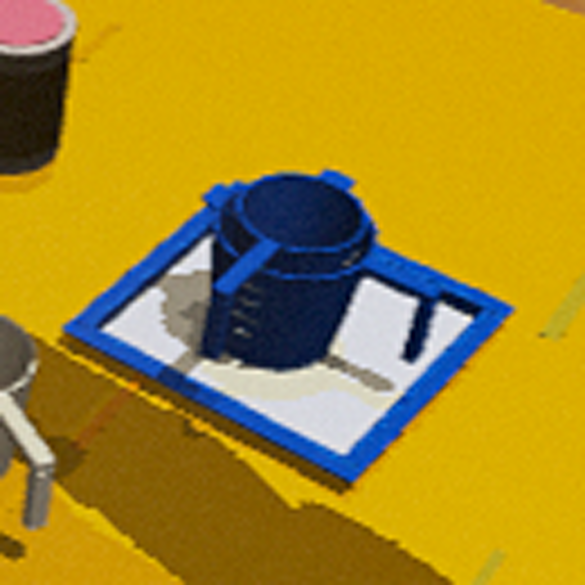

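View pics/z_side.png

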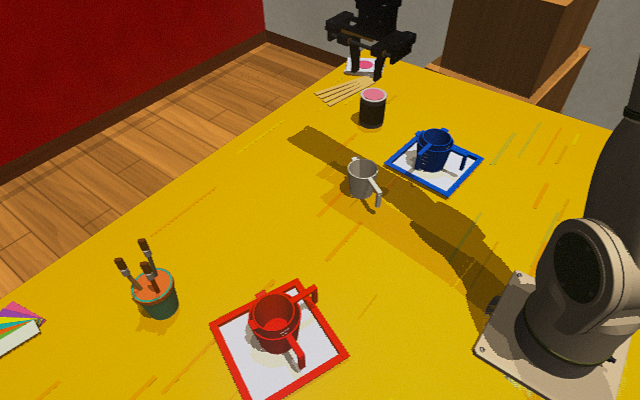

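```bash
python3 -m jog '[{"slide":[0,0,0],"roll":0},{"slide":[0,0,0],"roll":0},{"slide":[0,0,0],"roll":0}]'
python3 -c "
from bench import r
print(abs(r.read_state()['joint_vel']).max()); print(r.close_job())"
```

```text
time: 29.78
ee_pos: [0.581, -0.2101, 0.2735]
eef_rot: [0.512, 0.49, -0.509, 0.489]
ft_force: [0.7, 0.2, -0.6]
width: 0.0524
0.011446193280732491
the job is handed in; nothing more can be done
None
```

Both colours are done: each large jug stands on its own tray with its small jug nested inside. I took them in the order large red, small red, large blue, small blue, and handed the job in at 29.8 s with the arm clear.

**Setting down:** Each jug touched down within 1 mm of the height worked out beforehand, with wrist forces of about 5 to 8 N, and only then did I release it.

**Last pictures:** The top and side views show both pairs upright and fully nested. The handles are about 90° apart, at 162° and −108° for red and about 177° and 87° for blue, by the gripper angles when I set them down and the top view. The white jug, paint tin and brush pot are where they were.

**Disagreements:**
- The top and side cameras differed by about 5 mm on the large blue jug's y position. I took a value between the two.
- A correction move over the blue tray overshot by about 7 mm. I brought it back before lowering the small blue jug, and it went in without resistance.

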